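Turn the blank under the presser foot for the next marking pass

TASK

The white-striped edge of the blue square blank has been marked. Raise the presser all the way with its red-knobbed lever, give the blank a quarter turn so that its striped edge lies flush against the end stop and the next edge flush against the back stop, stripe up, let go of it, and then lower the lever fully so that the foot clamps it again. Do not shift the blank while the foot is down on it, and leave the bottle, jar and hex key where they are.

Things in the scene. Friction and masses are not known exactly. Their poses are not given: they have to be found in the camera images.
- bed: Marking station, fixed; place and yaw (up to 0.35 rad) vary. Aluminium bed plate 320 (x) by 260 (y) by 15 mm. Origin on the bench under the presser head; own x points away from the robot at yaw 0, z up. Plate spans x -180..140, y -130..130, top at z 15 mm. White presser post x 50..84, y 7..37, up to z 145 mm. White column x 100..130, y 83..127, up to z 345 mm.
- lever_pivot (a point): Pivot of the lever on the presser head, at x 50, y -12, z 130 mm in the bed's frame. The axis lies along the bed's y.
- guard (a point): Middle of the front lower edge of the amber laser guard sheet that hangs over the lever: in the bed's frame the sheet spans x -30..70, y -75..55, underside z 275 mm. Above it, x 25..123, y 7..113, z up to 365 mm, a black laser head. An upright tool has no room over the knob: come from the bed's -x side, tilted about 38 to 48 degrees from vertical.
- foot: Round orange presser foot, 18 mm across, sprung (1 to 3 N); origin: centre of its underside, at x -110, y 0 in the bed's frame. Underside at z 31 mm on the blank, 53 mm with the lever fully up. It hangs from a dark steel arm 12 mm wide (y -6..6, x -125..55), at z 36..46 mm with the lever down, 25 mm higher with it up.
- lever (a joint): The presser lever, 75 mm from pivot to knob centre. 0 = fully down (pointing to the bed's -x and 0.45 rad below level, foot pressing), 0.9 = fully up (0.45 rad above level, foot 22 mm clear of the blank). It starts between 0 and 0.1, stays where it is left, and needs about 1 to 3 N at the knob.
- lever_knob (a point): Centre of the red barrel knob (20 mm diameter, 24 mm long along the bed's y) at the lever's end, height about 97 mm with the lever down and 163 mm with it up. The lever rod (9 mm thick) leaves it towards the pivot.
- stops: Two black stops, 12 mm high, screwed to the bed near the foot (one fixed body; place on the bed varies a little), axes parallel to the bed's. Origin, on the bed's top: where the centre of a fully seated blank's underside belongs. Back stop: face at x +30 mm, y -26..-2, 14 mm thick (to x 44). End stop: face at y +30 mm, x 2..26, 14 mm thick (to y 44).
- blank: The blue aluminium blank, 60 by 60 by 16 mm, loose, 0.10 to 0.20 kg. Origin: centre of its underside, z up. At the start it lies clamped under the foot, its striped edge (own +x) towards the back stop, within 3 mm of both stops; at the end own +x must point to the end stop (stops' +y): a quarter turn anticlockwise seen from above.
- stripe (a point): Centre of the white stripe (10 x 52 mm) on the blank's top face, 22 mm from the blank's centre towards its striped edge (own +x).
- bottle: Bystander: clear bottle with blue cap, 54 mm across, 150 mm high, on the bench beside the bed, left or right (changes place with the jar). Origin: centre of its underside.
- jar: Bystander: amber jar, 60 mm across, 70 mm high, beside the bed on the other side. Origin: centre of its underside.
- hexkey: Bystander: L-shaped hex key, 86 by 31 mm, 6 mm thick, lying on the bed's -y side behind the blank. Origin: on the long arm, near its middle.
Mind the look-alikes: they are no part of the job. What is shaped like the blank but purple is not meant.

How it is judged:
By the outcome, as a careful person would: the job done as asked, in the order asked, and still so for the second after the job is handed in, with the robot touching nothing.
It also fails if it takes over 66 s, if anything falls off the work surface, if the arm or the gripper's body presses on something with over 40 N, if the wrist force passes 120 N, or if a joint passes its speed limit or range.

ROBOT

A 7-joint arm with a two-finger parallel gripper is mounted at the origin on the work surface. World frame = base frame: x ahead of the robot, y to its left, z up, the work surface at z = 0. Lengths are in m, angles in rad, forces in N, time in s.
With the tool pointing down it reaches from about 0.4 to 0.85 m from the base axis. Payload 10.4 kg.
Tool frame: the origin (TCP) lies at the very end of the fingers, on their centre line; the grasp point (between the pads) lies 19 mm behind it (manip.grip_point_offset is the distance from the TCP to the grasp point, in m); z points along the fingers, y is the line along which they close (so a half turn about z gives the same grasp; the last joint's range is limited). The gripper opens to 85 mm and grips with 20 to 120 N. Pads are 22 mm wide; open, the fingers measure 114 mm over their backs; the gripper's body (76 mm by 85 mm) begins 54 mm behind the grasp point. The pads swing forward as they close: fully open they stand 13 mm farther back than shut.
Start: joints at [-1.339, 0.332, -0.065, 1.46, 0.022, 1.35, -0.088], TCP at [0.158, 0.605, 0.231] pointing down, gripper open.
Joint ranges: [-2.6, 2.6], [-0.5, 2.12], [-1.47, 1.34], [0.16, 2.42], [-1.27, 4.41], [0.06, 2.06], [-2.6, 2.6]. Speed limits (rad/s): [2.22, 2.22, 2.79, 2.79, 3.14, 3.14, 3.14].

INTERFACE

Orientations are given as a unit quaternion [x, y, z, w].
In Python, from workcell import manip gives the robot as it stands. The module is installed in compiled form; this text tells all that it offers.
- The arm moves only by the tool step_arm, never from a script. Its argument "moves" is a list of rows, each a list of 7 numbers: the closure, from 0 (fully open) to 1 (shut), then the shift along the world's x, y, z in mm, then the turn, a rotation vector about the world's x, y, z in rad. In form: [[grip, tx, ty, tz, ax, ay, az], ...]. A call has 1 to 10 rows; each row is the pose to reach, as a shift and turn from the pose commanded when the call began; what a row does not reach only later rows make up. A row lasts 1/10 s, in which the tool goes at most 50 mm and 8.59 degrees, less where a joint would pass 70% of its speed; a pose out of reach is approached as far as the arm can. A call with a gripper value outside its range is refused whole. The fingers move at their own pace and stop on an object; "grip_force" is the grip in N (left out, the last holds). Time passes only in rows, so rows that repeat a pose let the fingers close. It gives the time, the measured TCP pose, the force, the opening and the grip force at its end, in the units of the state.
- manip.get_obs(): the state, without advancing time (a new reading comes with each control period).
- manip.camera(name): name is "scene" or "top" or "wrist"; returns a dict with "image" (420x560x3 uint8, blue, green, red), "K" (3x3 intrinsics, pixels), "rvec" (rotation vector, rad) and "tvec" (3), from world to camera coordinates, as OpenCV has them; the wrist camera has in their place "mount" (4x4, takes a point from camera to tool coordinates, whose origin is the TCP and whose axes are the flange's). Camera axes: x right, y down, z forward; pixel columns grow to the right and rows downward; lengths in m; the calibration is good to about 2 mm. A picture is of the moment at which its call begins: read the wrist's pose just before it. There is no depth.
- manip.hand_in(): hands the job in; it is judged then, once.
The state is a dict: "clock": time; "joint_pos": joint angles; "joint_velocities": joint speeds; "tau": joint torques, N m; "position": TCP position; "ee_rot": TCP orientation; "ft_force": force on the tool from outside, world axes, zero at the start; "torque": the same for the moment, N m; "grip_width": opening from 0.0 (shut) to 1.0 (fully open); "grasp_force": force on a finger pad.
Only numpy, scipy, OpenCV 4.12 (cv2) and the standard library are available. Lean on these libraries where they do the work, as an engineer would, in place of code of your own. Each camera call takes 0.05 s, during which the arm holds its last target. There are 200 camera calls.

## Working session

There is one attempt and no reset: what is moved stays moved. The work goes in short steps, Python scripts to look and compute and a tool call to move; the robot and the scene stay as the last step left them, time stands still between calls to the robot, and variables do not carry over. Pictures are saved under pics/ and viewed, at most 10 in all, crops included, and the job is handed in when it is done.

Besides the shell and the picture viewer there is one more tool, called after "Call:" by a JSON object that holds its "op" and its "data". step_arm: Moves the arm, as the interface text tells. Its arguments: {"type":"object","properties":{"moves":{"type":"array","items":{"type":"array","items":{"type":"number"}}},"grip_force":{"type":"number"}},"required":["moves"]}

```bash
mkdir -p pics
cat > h.py <<'E'
import numpy as np, cv2
from workcell import manip
from scipy.spatial.transform import Rotation as R
def cam(n):
    o=manip.get_obs(); c=manip.camera(n)
    if n=='wrist':
        T=np.eye(4);T[:3,:3]=R.from_quat(o['ee_rot']).as_matrix();T[:3,3]=o['position']
        C=T@np.array(c['mount'])
    else:
        C=np.eye(4);Rm=cv2.Rodrigues(np.array(c['rvec'],float))[0]
        C[:3,:3]=Rm.T;C[:3,3]=-Rm.T@np.array(c['tvec']).ravel()
    return c['image'],np.array(c['K']),C
def ray(K,C,uv):
    d=C[:3,:3]@np.linalg.solve(K,[uv[0],uv[1],1.]);return C[:3,3],d/np.linalg.norm(d)
def plane(K,C,uv,z):
    o,d=ray(K,C,uv);return o+d*(z-o[2])/d[2]
def proj(K,C,p):
    q=K@(C[:3,:3].T@(np.array(p)-C[:3,3]));return q[:2]/q[2]
def cross(rs):
    A=sum(np.eye(3)-np.outer(d,d) for o,d in rs);b=sum((np.eye(3)-np.outer(d,d))@o for o,d in rs)
    return np.linalg.solve(A,b)
E
python3 - <<'E'
from h import *
import pickle
D={}
for n in ['scene','top','wrist']:
    D[n]=cam(n);cv2.imwrite(f'pics/{n}0.png',D[n][0]);print(n,D[n][2].round(3).tolist(),D[n][1][0,0])
pickle.dump(D,open('d0.pkl','wb'))
im=np.hstack([D['scene'][0],D['top'][0]])
print({k:np.round(v,3).tolist() if not isinstance(v,float) else v for k,v in manip.get_obs().items()})
E
```

```text
scene [[0.845, -0.388, 0.369, 0.306], [-0.535, -0.634, 0.558, -0.422], [0.018, -0.669, -0.743, 0.771], [0.0, 0.0, 0.0, 1.0]] 397.9608348109973
top [[-0.092, -0.975, 0.202, 0.429], [-0.996, 0.091, -0.012, 0.024], [-0.007, -0.202, -0.979, 1.034], [0.0, 0.0, 0.0, 1.0]] 402.59440512704947
wrist [[0.251, 0.924, 0.289, 0.084], [0.968, -0.239, -0.077, 0.625], [-0.002, 0.299, -0.954, 0.372], [0.0, 0.0, 0.0, 1.0]] 296.9167524807267
{'clock': 0.15, 'joint_pos': [-1.339, 0.333, -0.065, 1.461, 0.022, 1.35, -0.089], 'joint_velocities': [0.001, -0.003, -0.002, -0.001, 0.0, 0.001, 0.001], 'tau': [0.001, -62.582, 0.05, -39.185, 0.016, 0.007, 0.0], 'position': [0.157, 0.605, 0.231], 'ee_rot': [0.127, 0.992, -0.001, -0.0], 'ft_force': [-1.322, -0.285, 0.833], 'torque': [0.026, -0.016, -0.013], 'grasp_force': 0.0, 'grip_width': 0.9990560872092207}
```

View pics/scene0.png

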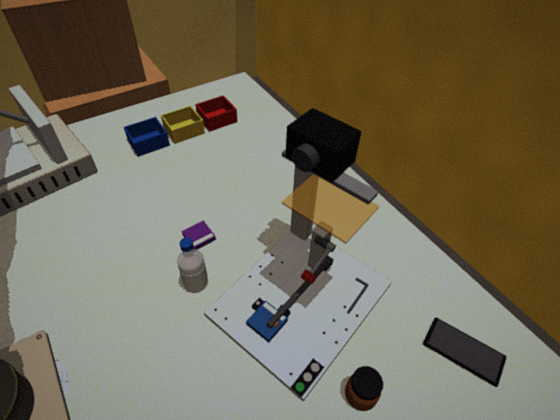

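View pics/top0.png

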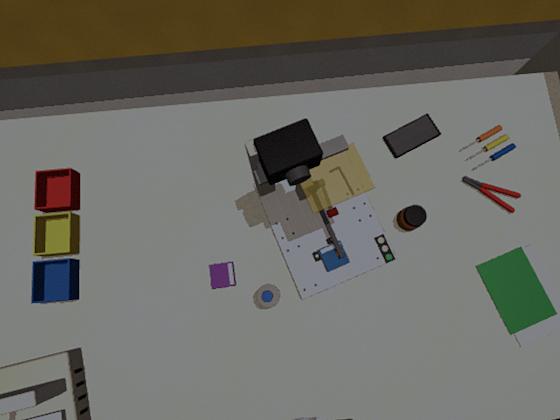

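Scene view: bed around (300,310), blue blank at (266,320) under the foot at (272,324), red knob at (308,275), guard at (330,208), bottle (192,270), jar (364,388), hex key (355,293). Top view: blank (333,257), knob (332,212), bottle (267,296), jar (411,217). 

Look-alikes (top px): the blank is blue at (333,257). Rejected are the purple block (222,275), the blue tray (55,281), the bottle cap (267,296) and the blue screwdriver (503,151). For the knob, rejected are the red tray (58,190) and the red pliers (495,195). I choose (333,257) on the bed and the knob at (332,212), and check both in one crop.

Run:
```python
from h import *
import pickle
D=pickle.load(open('d0.pkl','rb'))
s=D['scene'][0][215:400,200:395];t=D['top'][0][165:305,245:405]
a=cv2.resize(s,(395,375),interpolation=3);b=cv2.resize(t,(400,350),interpolation=3)
o=np.zeros((375,795,3),np.uint8);o[:,:395]=a;o[:350,395:]=b
cv2.imwrite('pics/crop1.png',cv2.convertScaleAbs(o,alpha=1.6))
for n in ['scene','top']:
    im,K,C=D[n];h=cv2.cvtColor(im,cv2.COLOR_BGR2HSV)
    for nm,lo,hi in [('blue',(95,110,50),(118,255,255)),('red',(0,150,60),(6,255,255)),('red2',(174,150,60),(180,255,255)),('orange',(7,150,100),(18,255,255))]:
        m=cv2.inRange(h,lo,hi);k,l,st,ce=cv2.connectedComponentsWithStats(m)
        print(n,nm,[(ce[i].round(1).tolist(),int(st[i,4])) for i in range(1,k) if st[i,4]>8])
# bed corners on z=.015
for n,ps in [('scene',[(206,314),(303,398),(390,285)]),('top',[(301,297),(393,262)])]:
    im,K,C=D[n]
    for p in ps: print(n,p,plane(K,C,p,.015).round(4))
```

```text
scene blue [([144.8, 133.3], 304), ([185.7, 242.6], 105), ([263.6, 321.8], 586)]
scene red [([228.8, 102.7], 31), ([212.6, 111.7], 163), ([308.0, 275.7], 72)]
scene red2 []
scene orange [([16.4, 3.3], 118), ([38.6, 1.9], 11), ([46.9, 0.9], 18), ([139.8, 48.8], 15), ([146.3, 57.4], 15), ([149.2, 71.9], 17), ([157.7, 77.3], 9), ([106.3, 93.4], 21), ([124.1, 89.5], 10), ([100.6, 92.8], 16), ([90.9, 93.4], 10), ([80.4, 98.4], 20), ([70.8, 97.7], 17), ([89.9, 98.5], 19), ([61.4, 100.1], 12), ([47.6, 103.1], 9), ([74.8, 102.9], 20), ([58.0, 105.2], 12), ([305.8, 197.0], 682), ([325.0, 226.5], 51)]
top blue [([503.4, 151.1], 129), ([333.2, 258.9], 375), ([54.5, 281.0], 1146), ([266.8, 296.1], 100)]
top red [([56.2, 190.6], 905), ([498.3, 194.9], 321), ([332.1, 211.8], 52)]
top red2 []
top orange [([490.3, 132.6], 121)]
scene (206, 314) [ 0.4004 -0.0283  0.015 ]
scene (303, 398) [ 0.4765 -0.2669  0.015 ]
scene (390, 285) [ 0.7709 -0.1776  0.015 ]
top (301, 297) [ 0.4028 -0.0184  0.015 ]
top (393, 262) [ 0.4668 -0.2567  0.015 ]
```

View pics/crop1.png

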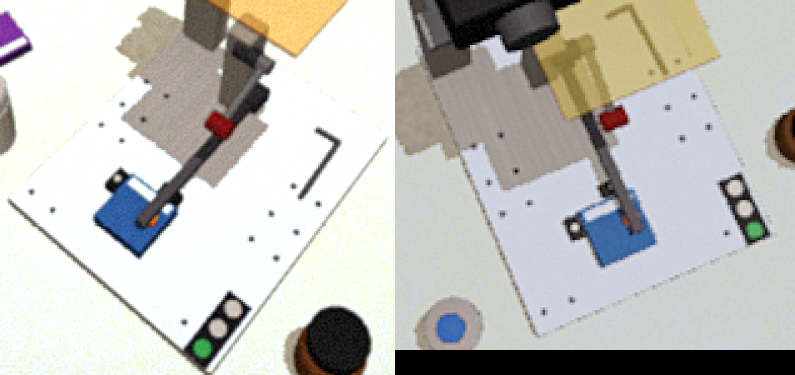

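The crop confirms the choice: blue blank with a white stripe facing the back stop, foot at its near-right part, end stop to its left. The red knob on the lever is under the amber sheet. I'll move to a viewing pose over the bed.

Call:
{"op": "step_arm", "data": {"moves": [[0,30,-35,20,0,0,0.05],[0,65,-70,40,0,0,0.12],[0,100,-105,50,0,0,0.2],[0,135,-140,50,0,0,0.27],[0,170,-180,50,0,0,0.34],[0,205,-215,50,0,0,0.42],[0,240,-250,50,0,0,0.5],[0,270,-285,50,0,0,0.53],[0,290,-300,50,0,0,0.53],[0,300,-340,50,0,0,0.53]]}}

```text
clock: 1.15
position: [0.4584, 0.265, 0.2807]
ee_rot: [-0.138, 0.99, 0.0, -0.0]
ft_force: [-0.4, 1.0, 0.3]
grip_width: 1.003
grasp_force: 0.0
```

Call:
{"op": "step_arm", "data": {"moves": [[0,5,-45,0,0,0,0],[0,10,-90,0,0,0,0],[0,15,-135,0,0,0,0],[0,20,-180,0,0,0,0],[0,25,-225,0,0,0,0],[0,30,-270,0,0,0,0],[0,35,-315,0,0,0,0],[0,40,-360,0,0,0,0],[0,40,-380,0,0,0,0],[0,40,-380,0,0,0,0]]}}

```text
clock: 2.15
position: [0.4969, -0.1188, 0.2813]
ee_rot: [-0.134, 0.991, -0.0, -0.0]
ft_force: [-0.4, -0.2, -0.2]
grip_width: 0.999
grasp_force: 0.0
```

Run:
```python
from h import *
import pickle
o=manip.get_obs();print(o['clock'],np.round(o['position'],4),np.round(o['ee_rot'],3),np.round(o['joint_pos'],2),np.round(o['ft_force'],1))
W=cam('wrist');cv2.imwrite('pics/w1.png',cv2.resize(cv2.convertScaleAbs(W[0],alpha=1.3),(784,588)))
pickle.dump(W,open('w1.pkl','wb'))
```

```text
2.15 [ 0.4969 -0.1188  0.2813] [-0.134  0.991 -0.    -0.   ] [-0.41  0.04  0.58  1.71 -0.02  1.4   2.01] [-0.4 -0.2 -0.2]
```

View pics/w1.png

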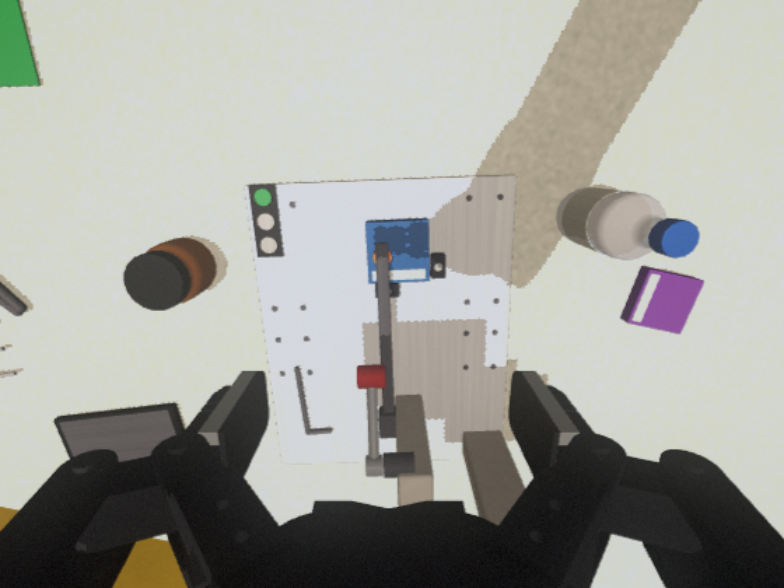

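Wrist view (1.4x scale): plate corners at (248,186), (515,176) and (280,462). Blank spans about (366–429, 219–283) with the stripe at (400,275), foot (382,258), end stop (437,266), back stop (388,289), knob (371,377).

```bash
cat > meas.py <<'E'
from h import *
import pickle
def edge(im,p,q,w=5,n=40,lo=.05,hi=.95):
    """sub-pixel points of the strongest grey step along normals of segment p-q; returns line (pt,dir)"""
    g=cv2.GaussianBlur(im.astype(np.float32).sum(2),(0,0),1);p,q=np.array(p,float),np.array(q,float)
    d=(q-p)/np.linalg.norm(q-p);nn=np.array([-d[1],d[0]]);s=np.arange(-w,w+.01,.25);out=[]
    for t in np.linspace(lo,hi,n):
        c=p+t*(q-p)+s[:,None]*nn
        v=cv2.remap(g,c[:,0].astype(np.float32),c[:,1].astype(np.float32),1).ravel()
        out.append(c[np.argmax(abs(np.gradient(v)))])
    l=cv2.fitLine(np.float32(out),cv2.DIST_HUBER,0,.01,.001).ravel();return l[2:],l[:2]
def inter(a,b):
    t=np.linalg.solve(np.c_[a[1],-b[1]],b[0]-a[0]);return a[0]+t[0]*a[1]
E
python3 - <<'E'
from meas import *
im,K,C=pickle.load(open('w1.pkl','rb'));D=pickle.load(open('d0.pkl','rb'))
f=lambda *p:np.array(p)/1.4
F=edge(im,f(290,184.5),f(455,178.5));Rr=edge(im,f(258,260),f(280,458));L=edge(im,f(514,200),f(511,340))
fr,fl=inter(F,Rr),inter(F,L)
P=[plane(K,C,x,.015) for x in (fr,fl)];print('FR,FL',P,np.linalg.norm(P[1]-P[0]))
v=P[1]-P[0];yaw=np.arctan2(-v[0],v[1]);
a,b=[plane(K,C,Rr[0]+t*Rr[1],.015) for t in (-50,50)];vv=b-a;vv*=np.sign(vv[0])
print('yaw front',yaw,'right',np.arctan2(vv[1],vv[0]))
u=np.array([np.cos(yaw),np.sin(yaw)]);w=np.array([-u[1],u[0]])
mid=(P[0]+P[1])[:2]/2;O=mid+.18*u;print('origin',O)
B=lambda p:(np.array([ (p[:2]-O)@u,(p[:2]-O)@w,p[2]])*1000).round(1)
# blank top edges
e=dict(front=edge(im,f(368,221),f(427,219),4,20),left=edge(im,f(366,224),f(369,280),4,20),right=edge(im,f(429,222),f(430,250),4,20),far=edge(im,f(394,284),f(428,283),4,20))
cs=[inter(e[a],e[b]) for a,b in (('front','left'),('front','right'),('far','right'),('far','left'))]
T=[plane(K,C,c,.031) for c in cs];print('blank',[B(t) for t in T],'ctr',B(np.mean(T,0)),[np.linalg.norm(T[i]-T[i-1]).round(4) for i in range(4)])
# knob by three rays, blank height by rays
h=lambda im,lo,hi:cv2.inRange(cv2.cvtColor(im,cv2.COLOR_BGR2HSV),lo,hi)
def cen(im,lo,hi,near):
    k,l,s,c=cv2.connectedComponentsWithStats(h(im,lo,hi));c=c[1:][s[1:,4]>15];return c[np.argmin(np.linalg.norm(c-near,axis=1))]
rs={n:ray(k,c,cen(i,(0,150,40),(8,255,255),nr)) for n,(i,k,c),nr in (('w',(im,K,C),f(371,377)),('s',D['scene'],(308,275)),('t',D['top'],(332,212)))}
for ks in ('wst','ws','wt'): p=cross([rs[k] for k in ks]);print('knob',ks,p.round(4),B(p))
i,k,c=D['scene'];ii,kk,cc=D['top']
print('stripe/blank near corner tri', [B(cross([ray(K,C,cs[1]),ray(k,c,q)])) for q in [(246.5,322)]], 'front corner', B(cross([ray(K,C,cs[0]),ray(k,c,(269,342))])))
for nm,q in (('foot',(382,258)),):print(nm,B(plane(K,C,f(*q),.033)))
for nm,q in (('endstop l',(431,254)),('endstop r',(445,254)),('es far',(445,278)),('back',(376,297)),('backR',(399,297)),('bottle',(645,225)),('hex',(303,400)),('hex2',(320,431))):print(nm,B(plane(K,C,f(*q),.027)))
x0,y0=240,150;z=cv2.resize(im[y0:y0+75,x0:x0+100],(800,600),interpolation=3);cv2.imwrite('pics/w1c.png',cv2.convertScaleAbs(z,alpha=1.3))
E
```

```text
FR,FL [array([ 0.47658573, -0.26307767,  0.015     ]), array([ 0.40018217, -0.02193142,  0.015     ])] 0.2529605048382234
yaw front 0.3068292281802716 right 0.2853655666068881
origin [ 0.60997724 -0.08813779]
blank [array([-146.3,  -16.4,   31. ]), array([-146.2,   44.1,   31. ]), array([-83.5,  45.2,  31. ]), array([-89.7, -15.5,  31. ])] ctr [-116.4   14.3   31. ] [np.float64(0.0567), np.float64(0.0605), np.float64(0.0628), np.float64(0.061)]
knob wst [ 0.5928 -0.1066  0.1059] [-21.9 -12.4 105.9]
knob ws [ 0.5962 -0.1049  0.1002] [-18.2 -11.8 100.2]
knob wt [ 0.5904 -0.1058  0.1137] [-24.  -10.9 113.7]
stripe/blank near corner tri [array([-143.9,   44. ,   21.3])] front corner [-144.4  -17.5   19.1]
foot [-109.4   -0.9   33. ]
endstop l [-110.4   46.5   27. ]
endstop r [-109.9   60.    27. ]
es far [-85.9  60.1  27. ]
back [-68.7  -8.7  27. ]
backR [-67.9  14.3  27. ]
bottle [-130.9  249.1   27. ]
hex [ 45.2 -93.   27. ]
hex2 [ 85.  -77.9  27. ]
```

View pics/w1c.png

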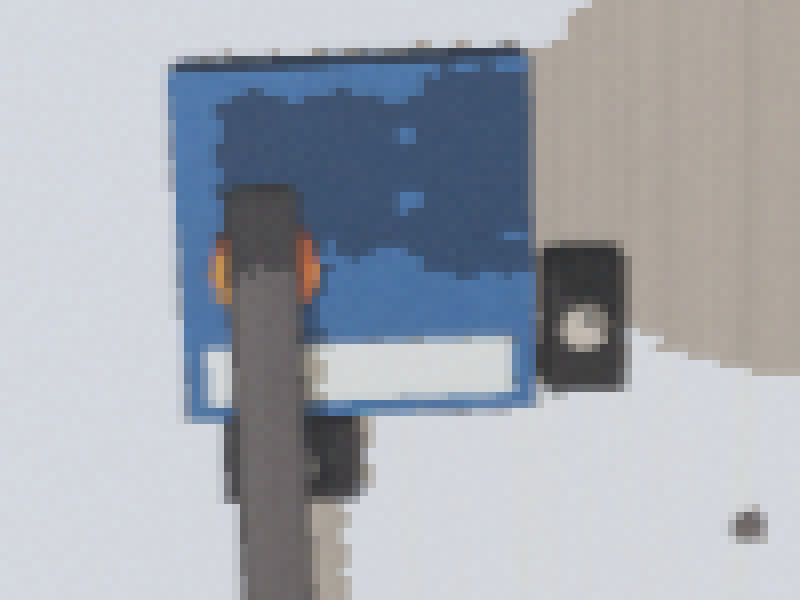

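```bash
cat > go.py <<'E'
from h import *
Y=.29;O=np.array([.6114,-.0905])
u=np.array([np.cos(Y),np.sin(Y),0]);w=np.array([-u[1],u[0],0])
def rot(tooly,tilt=0):   # tooly: yaw of tool y from bed +y
    a=Y+tooly;y=np.array([-np.sin(a),np.cos(a),0]);z=np.array([0,0,-1.]);M=np.c_[np.cross(y,z),y,z]
    return R.from_rotvec(-tilt*w)*R.from_matrix(M)
def rel(p,r):
    o=manip.get_obs();return ((np.array(p)-o['position'])*1000).round(1).tolist()+(r*R.from_quat(o['ee_rot']).inv()).as_rotvec().round(3).tolist()
def bed(x,y,z): return np.r_[O,0]+(x*u+y*w)/1000+np.array([0,0,z/1000])
def tobed(p): p=np.array(p)-np.r_[O,0];return (np.array([p@u,p@w,p[2]])*1000).round(1)
E
python3 - <<'E'
from go import *
r=rot(0,.75);z=r.as_matrix()[:,2];k=np.array([.597,-.106,.100])
print('pre',rel(k-.061*z,r));print('grasp',rel(k+.019*z,r),'diff',(80*z).round(1))
for l in np.arange(.04,.96,.1): a=l-.45; print(round(l,2),((bed(50-75*np.cos(a),-12,130+75*np.sin(a))-bed(50-75*np.cos(-.41),-12,130+75*np.sin(-.41)))*1000).round(1))
E
```

```text
pre [59.9, -1.6, -136.6, 0.208, -0.721, 0.017]
grasp [112.2, 14.0, -195.1, 0.208, -0.721, 0.017] diff [ 52.3  15.6 -58.5]
0.04 [ 0.  0. -0.]
0.14 [-2.5 -0.8  7. ]
0.24 [-4.4 -1.3 14.3]
0.34 [-5.5 -1.6 21.7]
0.44 [-6.  -1.8 29.1]
0.54 [-5.7 -1.7 36.6]
0.64 [-4.7 -1.4 44.1]
0.74 [-3.  -0.9 51.3]
0.84 [-0.6 -0.2 58.4]
0.94 [ 2.5  0.7 65.2]
```

Call:
{"op": "step_arm", "data": {"moves": [[0.3,10,0,-20,0.04,-0.14,0],[0.3,20,0,-40,0.08,-0.27,0.01],[0.3,30,0,-60,0.12,-0.4,0.01],[0.3,40,0,-85,0.16,-0.54,0.015],[0.3,50,-1,-110,0.2,-0.68,0.017],[0.3,60,-2,-137,0.208,-0.721,0.017],[0.3,60,-2,-137,0.208,-0.721,0.017],[0.3,60,-2,-137,0.208,-0.721,0.017]]}}

```text
clock: 3.0
position: [0.5576, -0.1153, 0.1433]
ee_rot: [-0.136, 0.92, 0.054, 0.363]
ft_force: [-0.6, -0.8, 0.4]
grip_width: 0.7
grasp_force: 0.0
```

Run:
```python
from go import *
o=manip.get_obs();print(o['clock'],np.round(o['position'],4),np.round(o['joint_pos'],2),np.round(o['ft_force'],1),o['grip_width'])
r=rot(0,.75);z=r.as_matrix()[:,2];k=np.array([.597,-.106,.100])
print('grasp',rel(k+.019*z,r))
im,K,C=cam('wrist');cv2.imwrite('pics/w2.png',cv2.convertScaleAbs(im,alpha=1.3))
m=cv2.inRange(cv2.cvtColor(im,cv2.COLOR_BGR2HSV),(0,150,40),(8,255,255));kk,l,s,c=cv2.connectedComponentsWithStats(m);i=1+np.argmax(s[1:,4]);print(c[i],s[i],'expect',proj(K,C,k))
```

```text
3.0 [ 0.5576 -0.1153  0.1433] [-1.01 -0.34  1.32  2.31 -0.37  0.34  2.58] [-0.6 -0.8  0.4] 0.6996887311447535
grasp [51.8, 13.0, -57.2, -0.0, 0.001, -0.004]
[273.5566343  235.28640777] [256 222  34  24 618] expect [272.81499163 230.00262356]
```

View pics/w2.png

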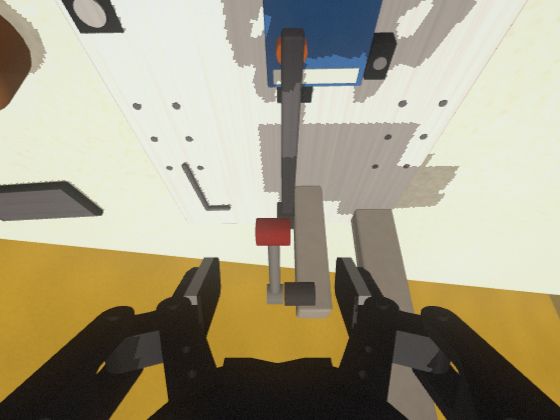

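Wrist view: knob at (273,232), centred between the open fingers at (205,280) and (350,280). It sits about 2 mm higher than assumed. I'll go in.

Call:
{"op": "step_arm", "data": {"moves": [[0.3,13,3,-14,0,0,0],[0.3,26,6,-28,0,0,0],[0.3,39,9,-42,0,0,0],[0.3,52,13,-56,0,0,0],[0.3,52,13,-56,0,0,0],[0.3,52,13,-56,0,0,0]]}}

```text
clock: 3.65
position: [0.5707, -0.0859, 0.1292]
ee_rot: [-0.131, 0.922, 0.041, 0.361]
ft_force: [0.6, -0.3, -0.3]
grip_width: 0.701
grasp_force: 0.0
```

Run:
```python
from go import *
o=manip.get_obs();print(o['clock'],np.round(o['position'],4),np.round(o['joint_pos'],2),np.round(o['ft_force'],1),o['grip_width'])
r=rot(0,.75);z=r.as_matrix()[:,2];k=np.array([.597,-.106,.101])
print('grasp',rel(k+.019*z,r))
im,K,C=cam('wrist');cv2.imwrite('pics/w3.png',cv2.convertScaleAbs(im,alpha=1.3))
m=cv2.inRange(cv2.cvtColor(im,cv2.COLOR_BGR2HSV),(0,150,40),(8,255,255));kk,l,s,c=cv2.connectedComponentsWithStats(m);i=1+np.argmax(s[1:,4]);print(c[i],s[i],'expect',proj(K,C,k))
```

```text
3.65 [ 0.5707 -0.0859  0.1292] [-1.1  -0.26  1.34  2.33 -0.49  0.26  2.6 ] [ 0.6 -0.3 -0.3] 0.7006315602797538
grasp [38.7, -16.4, -42.1, 0.02, -0.001, 0.014]
[233.57622739 241.91343669] [213 229  41  24 774] expect [235.5308719  236.73494765]
```

View pics/w3.png

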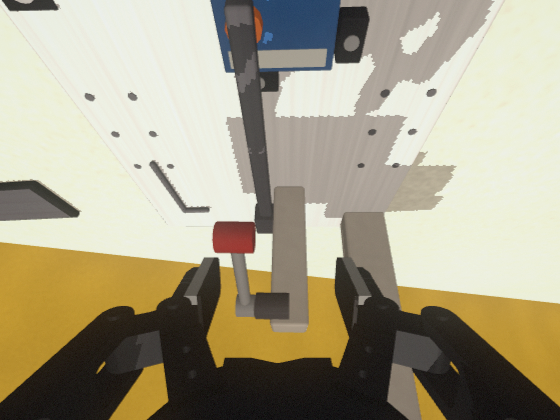

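The wrist view shows the knob at (234,237). The arm stopped at joint limits (j3 1.34, j7 2.6), so it can't reach this pose. I'll back off and turn the tool half round about its axis, which gives the same grasp with j7 well inside its range, and tilt a little more so the camera keeps clear of the guard.

Call:
{"op": "step_arm", "data": {"moves": [[0.3,-20,-6,22,0,0,0],[0.3,-40,-12,50,-0.03,0.1,0],[0.3,-55,-15,80,-0.06,0.22,0],[0.3,-70,-20,110,-0.1,0.36,0],[0.3,-75,-25,140,-0.14,0.5,0],[0.3,-80,-30,150,-0.18,0.64,0],[0.3,-80,-30,150,-0.208,0.72,0],[0.3,-80,-30,150,-0.208,0.72,0]]}}

```text
clock: 4.5
position: [0.4911, -0.1182, 0.2835]
ee_rot: [-0.143, 0.989, -0.004, 0.034]
ft_force: [0.2, -0.4, -1.1]
grip_width: 0.694
grasp_force: 0.0
```

Call:
{"op": "step_arm", "data": {"moves": [[0.3,0,0,0,0,0,-0.15],[0.3,0,0,0,0,0,-0.3],[0.3,0,0,0,0,0,-0.45],[0.3,0,0,0,0,0,-0.6],[0.3,0,0,0,0,0,-0.75],[0.3,0,0,0,0,0,-0.9],[0.3,0,0,0,0,0,-1.05],[0.3,0,0,0,0,0,-1.2],[0.3,0,0,0,0,0,-1.35],[0.3,0,0,0,0,0,-1.5]]}}

```text
clock: 5.5
position: [0.4907, -0.1164, 0.2794]
ee_rot: [0.571, 0.82, -0.025, 0.023]
ft_force: [0.4, 0.2, -0.3]
grip_width: 0.7
grasp_force: 0.0
```

Call:
{"op": "step_arm", "data": {"moves": [[0.3,0,0,0,0,0,-0.15],[0.3,0,0,0,0,0,-0.3],[0.3,0,0,0,0,0,-0.45],[0.3,0,0,0,0,0,-0.6],[0.3,0,0,0,0,0,-0.75],[0.3,0,0,0,0,0,-0.9],[0.3,0,0,0,0,0,-1.05],[0.3,0,0,0,0,0,-1.2],[0.3,0,0,0,0,0,-1.35],[0.3,0,0,0,0,0,-1.5]]}}

```text
clock: 6.5
position: [0.4907, -0.1164, 0.2794]
ee_rot: [0.977, 0.211, -0.034, -0.0]
ft_force: [0.4, -0.6, 0.2]
grip_width: 0.699
grasp_force: 0.0
```

Run:
```python
from go import *
o=manip.get_obs();print(o['clock'],np.round(o['position'],4),tobed(o['position']),np.round(o['joint_pos'],2),np.round(o['ft_force'],1),o['grip_width'])
r=rot(np.pi,.85);z=r.as_matrix()[:,2];k=np.array([.597,-.106,.1015])
print('pre',rel(k-.065*z,r));print('grasp',rel(k+.012*z,r),(77*z).round(1))
```

```text
6.5 [ 0.4907 -0.1164  0.2794] [-123.1    9.7  279.4] [-0.37  0.08  0.53  1.68 -0.02  1.46 -0.98] [ 0.4 -0.6  0.2] 0.6987523929911889
pre [59.5, -3.5, -135.0, 0.308, -0.863, -0.132]
grasp [115.0, 13.0, -185.8, 0.308, -0.863, -0.132] [ 55.4  16.5 -50.8]
```

Call:
{"op": "step_arm", "data": {"moves": [[0.3,10,0,-20,0.05,-0.13,-0.02],[0.3,20,0,-40,0.1,-0.26,-0.04],[0.3,30,-1,-60,0.15,-0.39,-0.06],[0.3,40,-2,-85,0.2,-0.52,-0.08],[0.3,50,-3,-110,0.25,-0.66,-0.1],[0.3,60,-4,-135,0.29,-0.79,-0.12],[0.3,60,-4,-135,0.308,-0.863,-0.132],[0.3,60,-4,-135,0.308,-0.863,-0.132]]}}

```text
clock: 7.3
position: [0.5513, -0.116, 0.1485]
ee_rot: [0.905, 0.142, 0.396, -0.064]
ft_force: [1.2, 0.5, 0.9]
grip_width: 0.698
grasp_force: 0.0
```

Run:
```python
from go import *
o=manip.get_obs();print(o['clock'],np.round(o['position'],4),tobed(o['position']),np.round(o['joint_pos'],2),np.round(o['ft_force'],1),o['grip_width'])
r=rot(np.pi,.85);z=r.as_matrix()[:,2];k=np.array([.597,-.106,.1015])
print('grasp',rel(k+.012*z,r),(77*z).round(1))
im,K,C=cam('wrist');cv2.imwrite('pics/w4.png',cv2.convertScaleAbs(im,alpha=1.3))
m=cv2.inRange(cv2.cvtColor(im,cv2.COLOR_BGR2HSV),(0,150,40),(8,255,255));kk,l,s,c=cv2.connectedComponentsWithStats(m);i=1+np.argmax(s[1:,4]);print(c[i],s[i],'expect',proj(K,C,k),tobed(C[:3,3]))
```

```text
7.3 [ 0.5513 -0.116   0.1485] [-64.9  -7.2 148.5] [-0.58 -0.1   1.01  2.34 -1.17  0.5   0.17] [1.2 0.5 0.9] 0.6984403139044424
grasp [54.4, 12.5, -55.0, 0.004, -0.025, -0.022] [ 55.4  16.5 -50.8]
[283.57057949 231.2615156 ] [268 220  33  25 673] expect [284.30635816 228.8818554 ] [-117.2   -8.3  300.5]
```

Call:
{"op": "step_arm", "data": {"moves": [[0.3,14,3,-14,0,-0.006,-0.006],[0.3,27,6,-27,0,-0.012,-0.012],[0.3,41,9,-41,0,-0.02,-0.02],[0.3,54,12,-55,0,-0.025,-0.022],[0.3,54,12,-55,0,-0.025,-0.022],[0.3,54,12,-55,0,-0.025,-0.022]]}}

```text
clock: 7.95
position: [0.5756, -0.0903, 0.1346]
ee_rot: [0.906, 0.132, 0.398, -0.051]
ft_force: [-0.3, 0.3, 0.8]
grip_width: 0.7
grasp_force: 0.0
```

Run:
```python
from go import *
o=manip.get_obs();print(o['clock'],np.round(o['position'],4),tobed(o['position']),np.round(o['joint_pos'],2),np.round(o['ft_force'],1),o['grip_width'])
r=rot(np.pi,.85);z=r.as_matrix()[:,2];k=np.array([.597,-.106,.1015])
print('grasp',rel(k+.012*z,r))
im,K,C=cam('wrist');cv2.imwrite('pics/w4.png',cv2.convertScaleAbs(im,alpha=1.3))
m=cv2.inRange(cv2.cvtColor(im,cv2.COLOR_BGR2HSV),(0,150,40),(8,255,255));kk,l,s,c=cv2.connectedComponentsWithStats(m);i=1+np.argmax(s[1:,4]);print(c[i],s[i],'expect',proj(K,C,k),tobed(C[:3,3]))
```

```text
7.95 [ 0.5756 -0.0903  0.1346] [-34.2  10.4 134.6] [-1.   -0.11  1.34  2.35 -1.26  0.36  0.21] [-0.3  0.3  0.8] 0.6997158727711973
grasp [30.0, -13.1, -41.0, 0.019, -0.019, 0.007]
[310.75514019 266.36728972] [ 292  252   39   30 1070] expect [309.54824624 261.33063642] [-86.7  13.4 286.5]
```

View pics/w4.png

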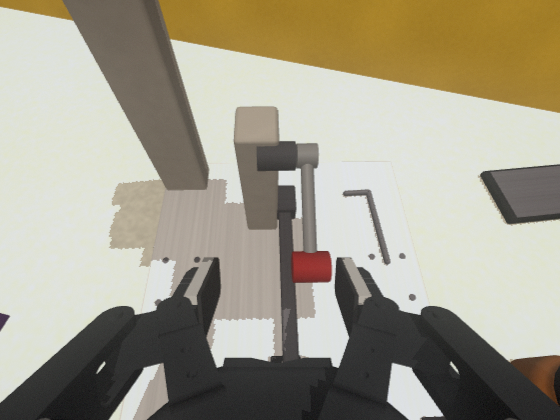

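The wrist view shows the knob at (311,266) between the fingers, but the arm stalled again (j3 1.34, j5 -1.26) because its elbow is swung to the wrong side. I'll fit a kinematic model to the joint and pose data so I can choose a path that swings the elbow the other way.

```bash
cat > kin.py <<'E'
from h import *
from scipy.optimize import least_squares
LIM=np.array([[-2.6,2.6],[-.5,2.12],[-1.47,1.34],[.16,2.42],[-1.27,4.41],[.06,2.06],[-2.6,2.6]])
AX=[(2,-1),(1,1),(2,-1),(1,1),(2,-1),(1,1),(2,-1)]
def fk(q,P):
    p=P[:24].reshape(8,3);A=np.eye(3);x=p[0].copy()
    for i,(a,s) in enumerate(AX):
        v=np.zeros(3);v[a]=s*q[i]+P[24+i];A=A@R.from_rotvec(v).as_matrix();x=x+A@p[i+1]
    A=A@R.from_euler('z',P[31]).as_matrix();return x,A
E
python3 - <<'E'
from kin import *
o=manip.get_obs();cur=(list(o['joint_pos']),list(o['position']),list(o['ee_rot']))
data=[([-1.339,.333,-.065,1.461,.022,1.35,-.089],[.157,.605,.231],[.127,.992,-.001,0]),
([-.41,.04,.58,1.71,-.02,1.4,2.01],[.4969,-.1188,.2813],[-.134,.991,0,0]),
([-1.01,-.34,1.32,2.31,-.37,.34,2.58],[.5576,-.1153,.1433],[-.136,.92,.054,.363]),
([-1.1,-.26,1.34,2.33,-.49,.26,2.6],[.5707,-.0859,.1292],[-.131,.922,.041,.361]),
([-.37,.08,.53,1.68,-.02,1.46,-.98],[.4907,-.1164,.2794],[.977,.211,-.034,0]),
([-.58,-.1,1.01,2.34,-1.17,.5,.17],[.5513,-.116,.1485],[.905,.142,.396,-.064]),cur]
best=None
for psi in (0,np.pi):
  for o7 in (0,np.pi/2,np.pi,-np.pi/2):
    P0=np.zeros(32);P0[:24].reshape(8,3)[:,2]=[.15,.15,.2,.2,.2,.2,.1,.2];P0[24]=psi;P0[31]=o7
    def f(P):
        r=[]
        for q,x,e in data:
            y,A=fk(np.array(q),P);M=R.from_quat(e).as_matrix();r+=[*((y-x)*10),*((A-M).ravel())]
        m=P[:24].reshape(8,3)
        return np.r_[r,m[:,:2].ravel()*.02,P[24:31]*.05]
    s=least_squares(f,P0)
    if best is None or s.cost<best.cost:best=s
P=best.x;print(best.cost,P[:24].reshape(8,3).round(3).tolist(),P[24:].round(3))
for q,x,e in data:
    y,A=fk(np.array(q),P);print(((y-x)*1000).round(1),(R.from_matrix(A)*R.from_quat(e).inv()).magnitude().round(3))
np.save('P.npy',P)
E
```

```text
0.0002682265813396884 [[-0.002, 0.005, 0.13], [0.008, -0.011, 0.13], [-0.01, -0.011, 1.227], [0.025, -0.01, -0.813], [-0.017, -0.01, 0.157], [0.003, -0.005, 0.312], [0.001, -0.005, -3.868], [-0.002, -0.001, 4.193]] [-9.000e-03  1.000e-03  1.600e-02 -0.000e+00 -1.000e-03 -4.000e-03
 -0.000e+00  1.579e+00]Traceback (most recent call last):
  File "<stdin>", line 23, in <module>
AttributeError: 'float' object has no attribute 'round'
```

```bash
cat > sim.py <<'E'
from kin import *
P=np.load('P.npy')
def jac(q):
    x,A=fk(q,P);J=np.zeros((6,7))
    for i in range(7):
        d=np.zeros(7);d[i]=1e-5;y,B=fk(q+d,P);J[:3,i]=(y-x)/1e-5;J[3:,i]=(R.from_matrix(B@A.T)).as_rotvec()/1e-5
    return x,A,J
def track(q,X,M,n=20,lam=.03):   # min-norm from q to pose along straight path
    q=np.array(q,float);x0,A0=fk(q,P);rv=R.from_matrix(M@A0.T).as_rotvec()
    for t in np.linspace(1/n,1,n):
        for _ in range(2):
            x,A,J=jac(q);e=np.r_[x0+t*(X-x0)-x,R.from_matrix(R.from_rotvec(t*rv).as_matrix()@A0@A.T).as_rotvec()]
            q=np.clip(q+J.T@np.linalg.solve(J@J.T+lam**2*np.eye(6)*.1,e),LIM[:,0],LIM[:,1])
    x,A=fk(q,P);return q,np.linalg.norm(x-X),R.from_matrix(M@A.T).magnitude()
E
python3 - <<'E'
from sim import *
from go import rot,bed
Q=lambda e:R.from_quat(e).as_matrix()
q=np.array([-1.339,.333,-.065,1.461,.022,1.35,-.089])
for X,e in [([.4584,.265,.2807],[-.138,.99,0,0]),([.4969,-.1188,.2813],[-.134,.991,0,0]),([.5576,-.1153,.1433],[-.136,.92,.054,.363])]:
    q,a,b=track(q,np.array(X),Q(e));print('sim',q.round(2),round(a,4),round(float(b),3))
# IK margins for the knob grasp
rng=np.random.default_rng(0)
for flip in (0,np.pi):
  for tilt in (.67,.75,.82):
    r=rot(flip,tilt).as_matrix();z=r[:,2];best=None
    for _ in range(40):
        q0=rng.uniform(LIM[:,0],LIM[:,1])
        def f(q):
            o=[]
            x,A=fk(q,P);X=np.array([.597,-.106,.1015])+.017*z
            return np.r_[(x-X)*20,R.from_matrix(r@A.T).as_rotvec()*5,.02*(q-LIM.mean(1))/np.ptp(LIM,axis=1)]
        s=least_squares(f,q0,bounds=LIM.T)
        if np.linalg.norm(s.fun[:6])<.05:
            m=min((s.x-LIM[:,0]).min(),(LIM[:,1]-s.x).min())
            if best is None or m>best[0]:best=(m,s.x)
    print(round(flip,1),tilt,best and (round(float(best[0]),2),best[1].round(2)))
E
```

```text
Traceback (most recent call last):
  File "sim.py", line 2, in <module>
    P=np.load('P.npy')
FileNotFoundError: [Errno 2] No such file or directory: 'P.npy'
```

```bash
cat > mkP.py <<'E'
import numpy as np
t=[[0,0,.13],[.004,0,.13],[-.006,0,.207],[.025,0,.207],[-.019,0,.234],[0,0,.235],[0,0,.125],[0,0,.2]]
np.save('P.npy',np.r_[np.ravel(t),-.009,0,.012,0,0,0,0,1.5755])
E
python3 mkP.py
cat > t.py <<'E'
from sim import *
from go import rot,bed
Q=lambda e:R.from_quat(e).as_matrix()
q=np.array([-1.339,.333,-.065,1.461,.022,1.35,-.089])
for q0,X in (([-.41,.04,.58,1.71,-.02,1.4,2.01],[.4969,-.1188,.2813]),([-1.1,-.26,1.34,2.33,-.49,.26,2.6],[.5707,-.0859,.1292])): print((fk(np.array(q0),P)[0]-X).round(4))
for X,e in [([.4584,.265,.2807],[-.138,.99,0,0]),([.4969,-.1188,.2813],[-.134,.991,0,0]),([.5576,-.1153,.1433],[-.136,.92,.054,.363])]:
    q,a,b=track(q,np.array(X),Q(e));print('sim',q.round(2),round(a,4),round(float(b),3))
rng=np.random.default_rng(0)
for flip in (0,np.pi):
  for tilt in (.67,.75,.82):
    r=rot(flip,tilt).as_matrix();z=r[:,2];best=None
    for _ in range(40):
        q0=rng.uniform(LIM[:,0],LIM[:,1]);X=np.array([.597,-.106,.1015])+.017*z
        def f(q):
            x,A=fk(q,P)
            return np.r_[(x-X)*20,R.from_matrix(r@A.T).as_rotvec()*5,.02*(q-LIM.mean(1))/np.ptp(LIM,axis=1)]
        s=least_squares(f,q0,bounds=LIM.T)
        if np.linalg.norm(s.fun[:6])<.05:
            m=min((s.x-LIM[:,0]).min(),(LIM[:,1]-s.x).min())
            if best is None or m>best[0]:best=(m,s.x)
    print(round(flip,1),tilt,best and (round(float(best[0]),2),best[1].round(2)))
E
python3 t.py
```

```text
[-0.001   0.0414  0.0048]
[-0.0056  0.0246  0.0142]
sim [-0.78  0.1   0.28  1.65 -0.03  1.39  1.35] 0.0 0.0
sim [-0.39  0.07  0.66  1.7  -0.04  1.39  2.11] 0.0 0.0
sim [-0.59 -0.01  1.06  2.29 -1.12  0.55  2.6 ] 0.0007 0.648
0 0.67 (0.0, array([ 1.6 ,  0.85, -1.47,  2.18,  1.14,  0.46,  1.35]))
0 0.75 (0.0, array([ 1.64,  0.89, -1.47,  2.22,  1.28,  0.38,  1.26]))
0 0.82 (0.0, array([ 1.67,  0.95, -1.47,  2.26,  1.46,  0.34,  1.14]))
3.1 0.67 (0.18, array([ 0.35,  0.19,  0.03,  2.17, -1.09,  0.45,  0.02]))
3.1 0.75 (0.09, array([ 1.53,  0.52, -1.25,  2.22,  0.03,  0.15, -0.83]))
3.1 0.82 (0.02, array([ 1.59,  0.62, -1.3 ,  2.26,  0.29,  0.08, -1.01]))
```

```bash
cat > fit.py <<'E'
from kin import *
o=manip.get_obs();cur=(list(o['joint_pos']),list(o['position']),list(o['ee_rot']))
data=[([-1.339,.333,-.065,1.461,.022,1.35,-.089],[.157,.605,.231],[.127,.992,-.001,0]),
([-.41,.04,.58,1.71,-.02,1.4,2.01],[.4969,-.1188,.2813],[-.134,.991,0,0]),
([-1.01,-.34,1.32,2.31,-.37,.34,2.58],[.5576,-.1153,.1433],[-.136,.92,.054,.363]),
([-1.1,-.26,1.34,2.33,-.49,.26,2.6],[.5707,-.0859,.1292],[-.131,.922,.041,.361]),
([-.37,.08,.53,1.68,-.02,1.46,-.98],[.4907,-.1164,.2794],[.977,.211,-.034,0]),
([-.58,-.1,1.01,2.34,-1.17,.5,.17],[.5513,-.116,.1485],[.905,.142,.396,-.064]),cur]
P0=np.load('P.npy')
def f(P):
    r=[]
    for q,x,e in data:
        y,A=fk(np.array(q),P);M=R.from_quat(e).as_matrix();r+=[*((y-x)*10),*((A-M).ravel())]
    return np.r_[r,(P-P0)*.05]
P=least_squares(f,P0).x;print(P[:24].reshape(8,3).round(3).tolist(),P[24:].round(3))
for q,x,e in data:
    y,A=fk(np.array(q),P);print(((y-x)*1000).round(1),round(float((R.from_matrix(A)*R.from_quat(e).inv()).magnitude()),3))
np.save('P.npy',P)
E
python3 fit.py
cat > t2.py <<'E'
from sim import *
from go import rot,bed
rng=np.random.default_rng(0)
for flip in (0,np.pi):
  for tilt in (.67,.72,.78):
   for dy in (-.25,0):
    r=rot(flip+dy,0).as_matrix();
    ax=r[:,1]*(1 if flip==0 else -1);r=R.from_rotvec(-tilt*ax).as_matrix()@r;z=r[:,2];res={}
    for kn in ('dn','up'):
     best=None;X=(np.array([.597,-.106,.1015]) if kn=='dn' else np.array([.5995,-.1055,.1665]))+.015*z
     for _ in range(25):
        q0=rng.uniform(LIM[:,0],LIM[:,1])
        f=lambda q:np.r_[(fk(q,P)[0]-X)*20,R.from_matrix(r@fk(q,P)[1].T).as_rotvec()*5,.05*(2*(q-LIM.mean(1))/np.ptp(LIM,axis=1))**8]
        s=least_squares(f,q0,bounds=LIM.T)
        if np.linalg.norm(s.fun[:6])<.05:
            m=min((s.x-LIM[:,0]).min(),(LIM[:,1]-s.x).min())
            if best is None or m>best[0]:best=(m,s.x)
     print(round(flip,1),tilt,dy,kn,best and (round(float(best[0]),2),best[1].round(2).tolist()))
E
python3 t2.py
```

```text
[[-0.002, 0.005, 0.13], [0.008, -0.011, 0.13], [-0.01, -0.011, 0.207], [0.025, -0.01, 0.207], [-0.017, -0.01, 0.234], [0.003, -0.005, 0.235], [0.001, -0.005, 0.125], [-0.002, -0.001, 0.2]] [-9.000e-03  1.000e-03  1.600e-02 -0.000e+00 -1.000e-03 -4.000e-03
  2.000e-03  1.577e+00]
[-0. -0. -0.] 0.006
[ 0.  -0.   0.5] 0.005
[-0.2  0.2 -0.5] 0.005
[ 0.  -0.2  0.6] 0.006
[-0.   0.  -0.4] 0.004
[-0.  -0.   0.2] 0.007
[ 0.2  0.  -0.4] 0.001
0 0.67 -0.25 dn (0.18, [1.3, 0.4, -1.2, 2.19, 1.0, 0.24, 0.95])
0 0.67 -0.25 up (0.25, [1.18, 0.13, -1.02, 2.12, -0.11, 0.31, 1.91])
0 0.67 0 dn (0.21, [1.35, 0.47, -1.18, 2.12, 0.24, 0.27, 1.99])
0 0.67 0 up (0.21, [1.45, 0.32, -1.26, 2.06, -0.11, 0.41, 2.24])
0 0.72 -0.25 dn (0.16, [1.37, 0.45, -1.26, 2.23, 1.37, 0.22, 0.63])
0 0.72 -0.25 up (0.18, [-0.83, -0.04, 1.02, 2.24, -0.5, 0.26, 2.25])
0 0.72 0 dn (0.16, [1.41, 0.51, -1.22, 2.14, 0.28, 0.22, 1.98])
0 0.72 0 up (0.16, [1.51, 0.35, -1.31, 2.09, -0.14, 0.36, 2.3])
0 0.78 -0.25 dn (0.15, [1.42, 0.49, -1.28, 2.27, 1.83, 0.21, 0.22])
0 0.78 -0.25 up (0.11, [-1.0, -0.11, 1.18, 2.28, -0.51, 0.17, 2.31]
[... 258 characters left out ...]
.31, -1.17])
3.1 0.67 0 dn (0.23, [1.08, 0.31, -0.86, 2.11, -0.45, 0.29, -0.56])
3.1 0.67 0 up (0.36, [1.22, 0.2, -0.99, 2.06, -0.43, 0.44, -0.65])
3.1 0.72 -0.25 dn (0.07, [1.24, 0.34, -1.12, 2.23, 1.14, 0.13, -2.37])
3.1 0.72 -0.25 up (0.19, [0.92, 0.07, -0.75, 2.16, -0.42, 0.25, -0.97])
3.1 0.72 0 dn (0.18, [1.16, 0.33, -0.92, 2.14, -0.6, 0.24, -0.39])
3.1 0.72 0 up (0.33, [1.3, 0.21, -1.05, 2.09, -0.55, 0.39, -0.52])
3.1 0.78 -0.25 dn (0.0, [0.62, 0.17, -0.42, 2.26, 4.41, 0.13, 0.54])
3.1 0.78 -0.25 up (0.13, [1.03, 0.07, -0.84, 2.19, -0.71, 0.19, -0.67])
3.1 0.78 0 dn (0.13, [1.27, 0.39, -1.02, 2.16, -0.77, 0.19, -0.16])
3.1 0.78 0 up (0.28, [1.4, 0.23, -1.13, 2.12, -0.69, 0.34, -0.35])
```

```bash
cat > sim2.py <<'E'
from kin import *
P=np.load('P.npy');T=P[:24].reshape(8,3)
def rz(a):c,s=np.cos(a),np.sin(a);return np.array([[c,-s,0],[s,c,0],[0,0,1]])
def ry(a):c,s=np.cos(a),np.sin(a);return np.array([[c,0,s],[0,1,0],[-s,0,c]])
def jac(q):
    A=np.eye(3);x=T[0].copy();ax=[];pt=[]
    for i,(a,s) in enumerate(AX):
        ax.append(A[:,a]*s);pt.append(x);A=A@(rz if a==2 else ry)(s*q[i]+P[24+i]);x=x+A@T[i+1]
    A=A@rz(P[31]);ax=np.array(ax);J=np.vstack([np.cross(ax,x-np.array(pt)).T,ax.T]);return x,A,J
def rvec(M):return cv2.Rodrigues(M)[0].ravel()
def track(q,X,M,lam=1e-3):
    q=np.array(q,float);x0,A0,_=jac(q);rv=rvec(M@A0.T)
    n=int(np.ceil(max(np.linalg.norm(X-x0)/.05,np.linalg.norm(rv)/.15,1)))*2;m=9
    for t in list(np.linspace(1/n,1,n))+[1]*3:
        x,A,J=jac(q);e=np.r_[x0+t*(X-x0)-x,rvec(cv2.Rodrigues(t*rv)[0]@A0@A.T)]
        q=np.clip(q+J.T@np.linalg.solve(J@J.T+lam*np.eye(6),e),LIM[:,0],LIM[:,1])
        m=min(m,(q-LIM[:,0]).min(),(LIM[:,1]-q).min())
    x,A,_=jac(q);return q,np.linalg.norm(x-X),np.linalg.norm(rvec(M@A.T)),m,n/2
E
cat > search.py <<'E'
from sim2 import *
from go import rot
import time
q0=np.array(manip.get_obs()['joint_pos']);rng=np.random.default_rng(1)
def down(az,r,z,psi,ta=0,td=0):
    y=np.array([-np.sin(psi),np.cos(psi),0]);zz=np.array([0,0,-1.]);M=np.c_[np.cross(y,zz),y,zz]
    return np.array([r*np.cos(az),r*np.sin(az),z]),cv2.Rodrigues(np.array([np.cos(td),np.sin(td),0])*ta)[0]@M
x,A,_=jac(q0);zt=A[:,2]
B=track(q0,x-.08*zt,A)[0]
B=track(B,*down(-.24,.48,.30,.29+np.pi))[0];print('base',B.round(2))
K0=np.array([.597,-.106,.1015]);best=[];t0=time.time();cand=[]
while time.time()-t0<400:
    n=rng.integers(2,4);q=B;W=[];ok=True;rows=0
    for i in range(n):
        w=(rng.uniform(-.9,.9),rng.uniform(.43,.5),rng.uniform(.3,.42),rng.uniform(-2.2,4.0),rng.uniform(0,.5),rng.uniform(-3.1,3.1))
        q,e,g,m,r=track(q,*down(*w));rows+=r
        if e>.01 or g>.05 or r>22: ok=False;break
        W.append(w)
    if not ok: continue
    for flip in (0,np.pi):
      for tilt in (.68,):
        M=rot(flip,tilt).as_matrix();z=M[:,2];c=down(-.24,.48,.3,.29+flip)
        a=track(q,*c);b=track(a[0],K0-.065*z,M);g=track(b[0],K0+.015*z,M)
        s=g[1]+.3*g[2]
        if max(a[1],b[1],g[1])<.003 and max(b[2],g[2])<.02:
            cand.append((min(g[3],.12)-.002*(rows+a[4]+b[4]),flip,W,[a[0].round(2).tolist(),b[0].round(2).tolist(),g[0].round(2).tolist()],rows,g[3]))
cand.sort(key=lambda c:-c[0]);print(len(cand))
for c in cand[:4]:print(round(c[0],3),c[1],c[4],round(c[5],2),np.round(c[2],2).tolist(),c[3])
E
timeout 560 python3 search.py
```

```text
base [-0.05 -0.03  0.19  1.74  0.    1.44 -1.14]
2904
0.089 3.141592653589793 6.0 0.12 [[-0.0, 0.46, 0.4, 3.19, 0.06, -2.6], [0.1, 0.46, 0.34, 3.15, 0.34, 2.08]] [[-0.01, -0.03, 0.15, 1.74, 0.0, 1.44, -1.14], [-0.0, -0.03, 0.35, 2.22, -0.83, 0.52, -0.28], [-0.01, 0.19, 0.31, 2.17, -1.15, 0.44, -0.01]]
0.084 3.141592653589793 8.0 0.16 [[-0.74, 0.45, 0.39, 3.32, 0.45, -1.9], [-0.49, 0.47, 0.31, 2.95, 0.41, -2.63]] [[0.12, -0.02, 0.02, 1.73, -0.0, 1.44, -1.14], [0.15, -0.02, 0.2, 2.22, -0.84, 0.52, -0.28], [0.14, 0.19, 0.16, 2.16, -1.11, 0.42, -0.04]]
0.081 3.141592653589793 4.0 0.11 [[-0.08, 0.48, 0.35, 3.63, 0.01, -1.08], [0.02, 0.47, 0.34, 3.65, 0.15, 2.34]] [[-0.05, -0.03, 0.19, 1.74, 0.0, 1.44, -1.14], [-0.05, -0.03, 0.4, 2.23, -0.83, 0.52, -0.28], [-0.05, 0.19, 0.36, 2.17, -1.16, 0.45, 0.0]]
0.08 3.141592653589793 9.0 0.16 [[-0.11, 0.44, 0.39, 2.86, 0.33, -1.45], [-0.09, 0.49, 0.4, 2.57, 0.21, 2.67]] [[0.11, -0.02, 0.03, 1.73, -0.0, 1.44, -1.14], [0.13, -0.02, 0.22, 2.22, -0.84, 0.52, -0.28], [0.12, 0.19, 0.17, 2.16, -1.11, 0.43, -0.04]]
```

Run:
```python
from go import *
r=rot(np.pi,0);print(rel([.48*np.cos(.24),-.48*np.sin(.24),.30],r))
```

```text
[-109.3, -23.2, 165.5, -0.221, 0.796, 0.002]
```

Call:
{"op": "step_arm", "data": {"moves": [[0.3,-20,-5,20,0,0,0],[0.3,-40,-10,45,-0.03,0.12,0],[0.3,-60,-14,75,-0.07,0.25,0],[0.3,-80,-18,105,-0.11,0.38,0],[0.3,-95,-20,135,-0.14,0.51,0],[0.3,-109,-23,155,-0.18,0.65,0],[0.3,-109,-23,166,-0.21,0.77,0.002],[0.3,-109,-23,166,-0.221,0.796,0.002],[0.3,-109,-23,166,-0.221,0.796,0.002]]}}

```text
clock: 8.9
position: [0.4663, -0.1163, 0.3039]
ee_rot: [0.99, 0.142, 0.016, -0.002]
ft_force: [0.4, -0.8, -0.5]
grip_width: 0.703
grasp_force: 0.0
```

```bash
cat > search2.py <<'E'
from sim2 import *
from go import rot
import time
o=manip.get_obs();q0=np.array(o['joint_pos']);print(o['clock'],q0.round(2),np.round(o['position'],3));rng=np.random.default_rng(2)
h=([-.37,.08,.53,1.68,-.02,1.46,-.98],[-.58,-.1,1.01,2.34,-1.17,.5,.17])
x,A,_=jac(np.array(h[1]));print('check sim',track(h[0],x,A)[0].round(2),'real',h[1])
def down(az,r,z,psi,ta=0,td=0):
    y=np.array([-np.sin(psi),np.cos(psi),0]);zz=np.array([0,0,-1.]);M=np.c_[np.cross(y,zz),y,zz]
    return np.array([r*np.cos(az),r*np.sin(az),z]),cv2.Rodrigues(np.array([np.cos(td),np.sin(td),0])*ta)[0]@M
K0=np.array([.597,-.106,.1015]);KU=np.array([.5995,-.1055,.1665]);t0=time.time();cand=[]
while time.time()-t0<450:
    n=rng.integers(2,5);q=q0;W=[];ok=True;rows=0;js=[]
    for i in range(n):
        w=(rng.uniform(-1.2,1.2),rng.uniform(.43,.5),rng.uniform(.3,.42),rng.uniform(-2.2,4.0),rng.uniform(0,.6),rng.uniform(-3.1,3.1))
        q,e,g,m,r=track(q,*down(*w));rows+=r;js.append(q.round(2).tolist())
        if e>.01 or g>.05 or r>22: ok=False;break
        W.append(w)
    if not ok: continue
    for flip,tilt in ((0,.7),(np.pi,.78)):
        M=rot(flip,tilt).as_matrix();z=M[:,2];c=down(-.24,.48,.3,.29+flip)
        a=track(q,*c);b=track(a[0],K0-.065*z,M);g=track(b[0],K0+.015*z,M);u=track(g[0],KU+.015*z,M)
        if max(a[1],b[1],g[1],u[1])<.003 and max(b[2],g[2],u[2])<.02:
            m=min(b[3],g[3],u[3]);cand.append((min(m,.12)-.001*(rows+a[4]+b[4]),flip,W,js+[v[0].round(2).tolist() for v in (a,b,g,u)],rows,m))
for fl in (0,np.pi):
    cs=sorted([c for c in cand if c[1]==fl],key=lambda c:-c[0]);print(fl,len(cs))
    for c in cs[:3]:print(round(c[0],3),c[4],round(c[5],2),np.round(c[2],2).tolist(),c[3])
E
timeout 570 python3 search2.py
```

```text
8.9 [-0.2  -0.06  0.35  1.75  0.01  1.42 -1.14] [ 0.466 -0.116  0.304]
check sim [-0.63 -0.11  1.06  2.34 -1.15  0.49  0.16] real [-0.58, -0.1, 1.01, 2.34, -1.17, 0.5, 0.17]
0 0
3.141592653589793 3
0.048 40.0 0.1 [[-0.98, 0.44, 0.41, -0.26, 0.4, -1.16], [0.45, 0.46, 0.38, 3.91, 0.2, -2.98], [0.77, 0.43, 0.35, -1.53, 0.39, 1.75]] [[-0.23, -0.5, 0.97, 1.68, 0.07, 1.61, 2.03], [0.46, 0.04, -1.14, 1.54, 0.21, 1.69, -1.47], [0.33, 0.32, -1.27, 1.51, 0.03, 1.83, -0.93], [1.03, 0.03, -0.89, 1.69, 0.02, 1.44, -1.14], [1.09, 0.03, -0.67, 2.24, -1.13, 0.51, 0.06], [1.01, 0.28, -0.72, 2.17, -1.17, 0.28, 0.16], [0.94, 0.12, -0.64, 2.13, -0.98, 0.42, -0.13]]
-0.013 54.0 0.06 [[0.9, 0.46, 0.34, -0.05, 0.15, -1.72], [-1.16, 0.48, 0.34, -0.5, 0.4, -2.15], [1.18, 0.49, 0.39, -0.63, 0.07, 2.12]] [[-0.91, -0.13, -0.16, 1.76, 0.11, 1.47, 0.44], [0.3, -0.45, 0.68, 1.95, 0.13, 1.18, 2.03], [0.02, 0.25, -1.45, 1.45, 0.19, 1.71, -0.48], [0.96, 0.02, -0.81, 1.69, 0.02, 1.44, -1.13], [1.02, 0.02, -0.6, 2.25, -1.14, 0.51, 0.06], [0.95, 0.27, -0.66, 2.17, -1.21, 0.3, 0.19], [0.88, 0.12, -0.58, 2.13, -1.0, 0.43, -0.12]]
-0.064 49.0 0.0 [[0.22, 0.5, 0.37, 3.98, 0.54, 0.31], [0.36, 0.45, 0.34, -0.98, 0.16, 2.95], [-1.18, 0.49, 0.42, -0.15, 0.16, -1.41], [0.76, 0.44, 0.32, 3.3, 0.11, 0.85]] [[-0.28, 0.1, 0.32, 1.54, -0.55, 1.69, -0.7], [-0.57, -0.04, 0.02, 1.66, 0.12, 1.63, 0.05], [-0.41, -0.48, 1.17, 1.53, 0.31, 1.71, 2.22], [0.58, -0.21, -1.16, 1.73, -0.3, 1.53, -1.96], [0.79, 0.01, -0.64, 1.7, 0.01, 1.44, -1.13], [0.84, 0.01, -0.43, 2.25, -1.15, 0.52, 0.07], [0.81, 0.24, -0.5, 2.18, -1.27, 0.33, 0.24], [0.74, 0.1, -0.43, 2.14, -1.03, 0.44, -0.1]]
```

Run:
```python
from go import *
o=manip.get_obs();p=np.array(o['position'])
im,K,C=cam('scene');a=proj(K,C,p);imt,Kt,Ct=cam('top');b=proj(Kt,Ct,p);print(a,b)
def crop(i,c,s=130,up=60):
    x,y=int(np.clip(c[0]-s/2,0,560-s)),int(np.clip(c[1]-up,0,420-s));return cv2.resize(cv2.convertScaleAbs(i[y:y+s,x:x+s],alpha=1.8,beta=15),(395,395),interpolation=3)
cv2.imwrite('pics/arm.png',np.hstack([crop(im,a,150,110),crop(imt,b,150,75)]))
W=cam('wrist');cc=W[2][:3,3];print('cam at',proj(K,C,cc),proj(Kt,Ct,cc))
```

```text
[251.22562014 246.06161282] [358.67804196 259.42568967]
cam at [286.47690276 145.27651676] [352.46970474 206.48768024]
```

View pics/arm.png

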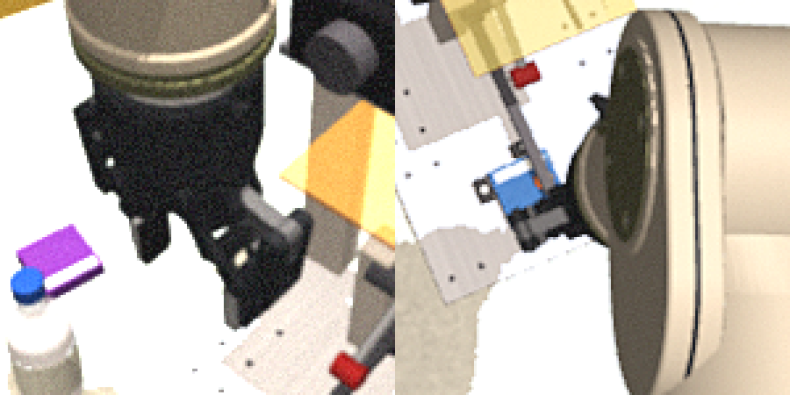

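The scene crop shows no body at the camera's place (crop (291,24)), so only the flange ring matters; it clears the guard by about 25 mm at 40° tilt. I'll check that tilt from here in the model.

Run:
```python
from sim2 import *
from go import *
q0=np.array(manip.get_obs()['joint_pos']);K0=np.array([.597,-.106,.1015]);KU=np.array([.5995,-.1055,.1675])
for tilt in (.68,.70,.73):
    M=rot(np.pi,tilt).as_matrix();z=M[:,2]
    b=track(q0,K0-.065*z,M);g=track(b[0],K0+.015*z,M);u=track(g[0],KU+.015*z,M)
    for v in (b,g,u):print(tilt,v[0].round(2),*[round(float(k),3) for k in v[1:]])
    print(rel(K0-.065*z,R.from_matrix(M)),(80*z*1).round(1))
```

```text
0.68 [-0.26 -0.05  0.61  2.24 -0.8   0.51 -0.3 ] 0.0 0.0 0.18 5.0
0.68 [-0.26  0.2   0.58  2.18 -1.23  0.49  0.04] 0.0 0.0 0.044 2.0
0.68 [-0.35  0.07  0.65  2.13 -0.87  0.52 -0.31] 0.0 0.0 0.128 2.0
[90.7, -4.3, -146.7, 0.185, -0.625, -0.002] [ 48.2  14.4 -62.2]
0.7 [-0.28 -0.05  0.64  2.25 -0.85  0.5  -0.24] 0.0 0.0 0.164 5.0
0.7 [-0.27  0.2   0.61  2.19 -1.27  0.49  0.11] 0.004 0.025 0.0 2.0
0.7 [-0.36  0.06  0.67  2.15 -0.92  0.51 -0.26] 0.0 0.0 0.079 2.0
[89.7, -4.6, -147.5, 0.191, -0.644, -0.002] [ 49.4  14.7 -61.2]
0.73 [-0.33 -0.06  0.7   2.28 -0.94  0.49 -0.14] 0.0 0.0 0.14 5.0
0.73 [-0.28  0.21  0.63  2.21 -1.27  0.51  0.21] 0.018 0.116 0.0 2.0
0.73 [-0.36  0.06  0.68  2.17 -1.01  0.5  -0.17] 0.0 0.0 0.056 2.0
[88.3, -5.0, -148.8, 0.2, -0.673, -0.002] [ 51.1  15.3 -59.6]
```

Call:
{"op": "step_arm", "data": {"moves": [[0.3,15,0,-10,0.02,-0.07,0],[0.3,30,-1,-30,0.06,-0.19,0],[0.3,45,-2,-55,0.1,-0.32,0],[0.3,60,-3,-85,0.14,-0.45,0],[0.3,75,-4,-115,0.17,-0.57,0],[0.3,91,-4,-147,0.185,-0.625,-0.002],[0.3,91,-4,-147,0.185,-0.625,-0.002],[0.3,91,-4,-147,0.185,-0.625,-0.002]]}}

```text
clock: 9.85
position: [0.5553, -0.1184, 0.1508]
ee_rot: [0.933, 0.134, 0.331, -0.049]
ft_force: [-0.1, 0.1, 0.8]
grip_width: 0.698
grasp_force: 0.0
```

Run:
```python
from go import *
o=manip.get_obs();print(o['clock'],np.round(o['position'],4),np.round(o['joint_pos'],2),np.round(o['ft_force'],1))
r=rot(np.pi,.68);z=r.as_matrix()[:,2];k=np.array([.597,-.106,.1015])
print('grasp',rel(k+.015*z,r))
im,K,C=cam('wrist')
m=cv2.inRange(cv2.cvtColor(im,cv2.COLOR_BGR2HSV),(0,150,40),(8,255,255));kk,l,s,c=cv2.connectedComponentsWithStats(m);i=1+np.argmax(s[1:,4]);print(c[i],s[i],'expect',proj(K,C,k))
```

```text
9.85 [ 0.5553 -0.1184  0.1508] [-0.3  -0.06  0.65  2.24 -0.8   0.51 -0.29] [-0.1  0.1  0.8]
grasp [50.7, 15.1, -60.9, -0.003, 0.002, 0.003]
[277.03817915 225.44199706] [262 214  33  25 681] expect [278.05211575 222.1859991 ]
```

Call:
{"op": "step_arm", "data": {"moves": [[0.3,12,4,-15,0,0,0],[0.3,25,8,-30,0,0,0],[0.3,38,11,-45,0,0,0],[0.3,50,15,-60,0,0,0],[0.3,50,15,-60,0,0,0],[0.3,50,15,-60,0,0,0]]}}

```text
clock: 10.5
position: [0.6073, -0.1027, 0.094]
ee_rot: [0.932, 0.136, 0.332, -0.049]
ft_force: [0.4, -0.9, -0.5]
grip_width: 0.698
grasp_force: 0.0
```

```bash
cat > kn.py <<'E'
from go import *
o=manip.get_obs();print(o['clock'],np.round(o['position'],4),tobed(o['position']),np.round(o['joint_pos'],2),np.round(o['ft_force'],1),round(o['grip_width'],3),round(o['grasp_force'],1))
r=rot(np.pi,.68);z=r.as_matrix()[:,2];k=np.array([.597,-.106,.1015]);print('rel',rel(k+.015*z,r))
im,K,C=cam('wrist')
m=cv2.inRange(cv2.cvtColor(im,cv2.COLOR_BGR2HSV),(0,150,40),(8,255,255));kk,l,s,c=cv2.connectedComponentsWithStats(m);i=1+np.argmax(s[1:,4]);print(c[i],s[i],'expect',proj(K,C,k))
E
python3 kn.py
```

```text
10.5 [ 0.6073 -0.1027  0.094 ] [ -7.4 -10.5  94. ] [-0.3   0.19  0.63  2.19 -1.23  0.49  0.05] [ 0.4 -0.9 -0.5] 0.698 0.0
rel [-1.3, -0.6, -4.1, -0.002, 0.005, -0.0]
[278.2418436  296.82547903] [ 253  276   52   41 1931] expect [278.79476074 287.34311741]
```

Call:
{"op": "step_arm", "data": {"moves": [[0.8,0,0,0,0,0,0],[0.8,0,0,0,0,0,0],[0.8,0,0,0,0,0,0],[0.8,0,0,0,0,0,0],[0.8,0,0,0,0,0,0]], "grip_force": 20}}

```text
clock: 11.05
position: [0.6077, -0.1033, 0.0936]
ee_rot: [0.932, 0.136, 0.333, -0.048]
ft_force: [1.0, -5.7, 1.6]
grip_width: 0.276
grasp_force: 26.3
```

```bash
python3 kn.py;python3 -c "
from go import *
a0=-.35
for l in np.arange(.1,1,.1): a=l-.45; print(round(l,2),((bed(50-75*np.cos(a),-12,130+75*np.sin(a))-bed(50-75*np.cos(a0),-12,130+75*np.sin(a0)))*1000).round(1))"
```

```text
11.05 [ 0.6077 -0.1033  0.0936] [ -7.2 -11.2  93.6] [-0.3   0.19  0.63  2.19 -1.24  0.49  0.05] [ 1.  -5.7  1.6] 0.276 26.3
rel [-1.7, -0.0, -3.8, -0.001, 0.006, 0.001]
[277.04645477 296.61320293] [ 251  275   53   43 2045] expect [277.48525415 287.62439281]
0.1 [0. 0. 0.]
0.2 [-2.1 -0.6  7.2]
0.3 [-3.6 -1.1 14.5]
0.4 [-4.3 -1.3 22. ]
0.5 [-4.3 -1.3 29.5]
0.6 [-3.6 -1.1 36.9]
0.7 [-2.1 -0.6 44.3]
0.8 [ 0.   0.  51.4]
0.9 [ 2.8  0.8 58.3]
```

Call:
{"op": "step_arm", "data": {"moves": [[0.8,-1,0,4,0,0,0],[0.8,-2,-0.6,8,0,0,0],[0.8,-3,-1,12,0,0,0],[0.8,-4,-1,17,0,0,0],[0.8,-4.3,-1.3,22,0,0,0],[0.8,-4.4,-1.3,26,0,0,0],[0.8,-4.3,-1.3,30,0,0,0],[0.8,-4,-1.2,34,0,0,0],[0.8,-3.3,-1,38,0,0,0],[0.8,-3.3,-1,38,0,0,0]]}}

```text
clock: 12.1
position: [0.604, -0.1044, 0.1311]
ee_rot: [0.932, 0.136, 0.332, -0.048]
ft_force: [1.1, -6.9, -1.3]
grip_width: 0.274
grasp_force: 24.2
```

Call:
{"op": "step_arm", "data": {"moves": [[0.8,0.8,0.3,4,0,0,0],[0.8,2,0.7,9,0,0,0],[0.8,3.3,1,13,0,0,0],[0.8,5,1.5,18,0,0,0],[0.8,6.5,2,21,0,0,0],[0.8,7.5,2.2,24,0,0,0],[0.8,7.5,2.2,24,0,0,0]]}}

```text
clock: 12.8
position: [0.6116, -0.1021, 0.155]
ee_rot: [0.932, 0.136, 0.332, -0.048]
ft_force: [1.7, -5.0, -1.7]
grip_width: 0.277
grasp_force: 22.3
```

```bash
python3 kn.py
```

```text
12.8 [ 0.6116 -0.1021  0.155 ] [ -3.2 -11.1 155. ] [-0.38  0.07  0.68  2.14 -0.89  0.52 -0.29] [ 1.7 -5.  -1.7] 0.277 22.3
rel [-5.5, -1.2, -65.1, -0.0, 0.004, 0.001]
[277.3206278  316.10762332] [253 311  51  11 446] expect [277.36741941 305.59828318]
```

Call:
{"op": "step_arm", "data": {"moves": [[0.8,1.2,0.3,2.5,0,0,0],[0.8,1.2,0.3,2.5,0,0,0]]}}

```text
clock: 13.05
position: [0.612, -0.1019, 0.1562]
ee_rot: [0.933, 0.136, 0.331, -0.048]
ft_force: [4.6, -7.0, -8.6]
grip_width: 0.279
grasp_force: 21.8
```

Call:
{"op": "step_arm", "data": {"moves": [[0.8,1.2,0.3,2.5,0,0,0],[0.8,1.2,0.3,2.5,0,0,0]]}}

```text
clock: 13.25
position: [0.612, -0.1018, 0.1569]
ee_rot: [0.933, 0.136, 0.33, -0.048]
ft_force: [6.6, -8.0, -16.7]
grip_width: 0.275
grasp_force: 21.6
```

```bash
python3 kn.py
```

```text
13.25 [ 0.612  -0.1018  0.1569] [ -2.7 -11.  156.9] [-0.38  0.06  0.69  2.14 -0.87  0.52 -0.31] [  6.6  -8.  -16.7] 0.275 21.6
rel [-6.0, -1.5, -67.1, 0.001, -0.0, 0.001]Traceback (most recent call last):
  File "kn.py", line 5, in <module>
    m=cv2.inRange(cv2.cvtColor(im,cv2.COLOR_BGR2HSV),(0,150,40),(8,255,255));kk,l,s,c=cv2.connectedComponentsWithStats(m);i=1+np.argmax(s[1:,4]);print(c[i],s[i],'expect',proj(K,C,k))
                                                                                                                              ~~~~~~~~~^^^^^^^^^
    return _wrapfunc(a, 'argmax', axis=axis, out=out, **kwds)
    return bound(*args, **kwds)
ValueError: attempt to get argmax of an empty sequence
```

Call:
{"op": "step_arm", "data": {"moves": [[0.8,-2,-0.5,-4,0,0,0],[0,-2,-0.5,-4,0,0,0],[0,-2,-0.5,-4,0,0,0],[0,-2,-0.5,-4,0,0,0],[0,-2,-0.5,-4,0,0,0],[0,-14,-4,12,0,0,0],[0,-26,-8,28,0,0,0],[0,-38,-11,43,0,0,0],[0,-50,-14,58,0,0,0],[0,-62,-18,73,0,0,0]]}}

```text
clock: 14.3
position: [0.5515, -0.1181, 0.2338]
ee_rot: [0.932, 0.137, 0.332, -0.049]
ft_force: [0.2, 0.0, 0.2]
grip_width: 1.0
grasp_force: 0.0
```

Run:
```python
from go import *
from sim2 import *
o=manip.get_obs();print(o['clock'],np.round(o['position'],4),tobed(o['position']),np.round(o['joint_pos'],2),np.round(o['ft_force'],1),round(o['grip_width'],3))
im,K,C=cam('wrist');print('guard/cam',tobed(C[:3,3]))
m=cv2.inRange(cv2.cvtColor(im,cv2.COLOR_BGR2HSV),(0,150,40),(8,255,255));kk,l,s,c=cv2.connectedComponentsWithStats(m)
i=1+np.argmax(s[1:,4]);print('red',c[i],s[i]);ku=bed(50-75*np.cos(.45),-12,162.6);print('full-up expect',proj(K,C,ku))
# plan: view pose unflipped-ish psi=.29-pi/2 above blank, then carry
X=bed(-135,25,300);M=rot(-np.pi/2).as_matrix();a=track(o['joint_pos'],X,M);print(a[0].round(2),a[1:]);print(rel(X,rot(-np.pi/2)))
for nm,X,t in (('grip',bed(-116,30,14),-np.pi/2),('up',bed(-116,30,24),-np.pi/2),('out',bed(-200,30,30),-np.pi/2),('turn',bed(-200,15,30),0),('in',bed(-127,16,20),0)):
    a=track(a[0],X,rot(t).as_matrix());print(nm,X.round(3),a[0].round(2),*[round(float(k),3) for k in a[1:]])
```

```text
14.3 [ 0.5515 -0.1181  0.2338] [-65.3  -9.3 233.8] [-0.31 -0.22  0.62  2.16 -0.43  0.63 -0.66] [0.2 0.  0.2] 1.0
guard/cam [-95.8  -8.8 391.7]
red [278.65612648 229.46245059] [266 220  28  22 506]
full-up expect [281.26719612 226.53705911]
[-0.51 -0.05  0.62  1.75  0.03  1.44  0.4 ] (np.float64(2.5650288123897302e-09), np.float64(0.0), np.float64(0.28087597609646586), 12.0)
[-76.3, 14.5, 63.6, -0.67, 0.362, 1.503]
grip [ 0.492 -0.095  0.014] [-0.42  0.35  0.59  2.04 -0.26  0.82  0.61] 0.0 0.0 0.38 6.0
up [ 0.492 -0.095  0.024] [-0.43  0.33  0.6   2.03 -0.24  0.84  0.6 ] 0.0 0.0 0.383 1.0
out [ 0.411 -0.119  0.03 ] [-0.45  0.14  0.66  2.23 -0.12  0.81  0.58] 0.0 0.0 0.192 2.0
turn [ 0.415 -0.133  0.03 ] [-0.26  0.16  0.5   2.19 -0.1   0.81  2.17] 0.0 0.0 0.193 11.0
in [ 0.485 -0.111  0.02 ] [-0.27  0.32  0.46  2.03 -0.18  0.83  2.15] 0.0 0.0 0.265 2.0
```

Call:
{"op": "step_arm", "data": {"moves": [[0,-20,2,10,-0.03,0.02,0.08],[0,-40,6,25,-0.09,0.05,0.2],[0,-55,10,40,-0.15,0.08,0.33],[0,-70,12,55,-0.21,0.11,0.46],[0,-76,14,64,-0.27,0.145,0.6],[0,-76,14,64,-0.33,0.178,0.74],[0,-76,14,64,-0.39,0.211,0.87],[0,-76,14,64,-0.45,0.243,1.01],[0,-76,14,64,-0.51,0.275,1.14],[0,-76,14,64,-0.57,0.308,1.28]]}}

```text
clock: 15.35
position: [0.4763, -0.104, 0.297]
ee_rot: [0.685, 0.726, 0.057, -0.008]
ft_force: [-0.1, -0.1, 0.2]
grip_width: 0.995
grasp_force: 0.0
```

Run:
```python
from go import *
o=manip.get_obs();print(o['clock'],tobed(o['position']));print(rel(bed(-135,25,300),rot(-np.pi/2)))
```

```text
15.35 [-133.3   25.7  297. ]
[-1.5, -1.1, 3.0, -0.101, 0.056, 0.232]
```

Call:
{"op": "step_arm", "data": {"moves": [[0,-1,-1,-20,-0.05,0.03,0.12],[0,-1,-1,-60,-0.101,0.056,0.232],[0,-1,-1,-100,-0.101,0.056,0.232],[0,-1,-1,-120,-0.101,0.056,0.232],[0,-1,-1,-120,-0.101,0.056,0.232]]}}

```text
clock: 15.85
position: [0.4734, -0.1047, 0.1743]
ee_rot: [0.6, 0.8, -0.0, -0.002]
ft_force: [-0.3, -0.1, 0.5]
grip_width: 1.001
grasp_force: 0.0
```

```bash
cat > blank.py <<'E'
from meas import *
from go import *
o=manip.get_obs();print(o['clock'],np.round(o['position'],4),tobed(o['position']),np.round(o['joint_pos'],2),np.round(o['ft_force'],1),round(o['grip_width'],3),round(o['grasp_force'],1))
im,K,C=cam('wrist');pickle.dump((im,K,C),open('w_last.pkl','wb'))
h=cv2.cvtColor(im,cv2.COLOR_BGR2HSV)
m=cv2.inRange(h,(98,90,25),(120,255,255));m=cv2.morphologyEx(m,cv2.MORPH_CLOSE,np.ones((25,25)))
k,l,s,c=cv2.connectedComponentsWithStats(m);i=1+np.argmax(s[1:,4]);print('px',c[i].round(1),s[i])
cn=max(cv2.findContours((l==i).astype(np.uint8),cv2.RETR_EXTERNAL,cv2.CHAIN_APPROX_NONE)[0],key=cv2.contourArea)[:,0,:]
top=np.array([tobed(plane(K,C,p,.031))[:2] for p in cn]);r=cv2.minAreaRect(np.float32(top));print('top rect bed',np.round(r[0],1),np.round(r[1],1),round(r[2],1))
print('corners',cv2.boxPoints(r).round(1).tolist(),'foot expect px',proj(K,C,bed(-110,0,53)).round(0))
d=cv2.inRange(h,(0,0,0),(180,255,60));k,l,s,c=cv2.connectedComponentsWithStats(d)
for i in range(1,k):
    b=tobed(plane(K,C,c[i],.027))
    if 60<s[i,4]<6000 and -150<b[0]<0 and -60<b[1]<100:
        q=[tobed(plane(K,C,p,.027))[:2].tolist() for p in ((s[i,0],s[i,1]),(s[i,0]+s[i,2],s[i,1]),(s[i,0]+s[i,2],s[i,1]+s[i,3]),(s[i,0],s[i,1]+s[i,3]))];print('dark',c[i].round(0),s[i,4],b,q)
cv2.imwrite('pics/blank_%d.png'%int(o['clock']*100),cv2.resize(cv2.convertScaleAbs(im,alpha=1.3),(784,588)))
E
python3 blank.py; ls pics|tail -3
```

```text
15.85 [ 0.4734 -0.1047  0.1743] [-136.3   25.9  174.3] [-0.5   0.06  0.65  1.92 -0.04  1.18  0.45] [-0.3 -0.1  0.5] 1.001 0.0
px [298.2 205.5] [ 269  178   60   60 3125]
top rect bed [-115.2   17. ] [59.1 60.5] 2.6
corners [[-146.10000610351562, 45.900001525878906], [-143.39999389648438, -14.600000381469727], [-84.30000305175781, -11.800000190734863], [-87.0999984741211, 48.599998474121094]] foot expect px [305. 232.]
dark [310. 172.] 411 [-104.3   52.7   27. ] [[-144.3, 62.8], [-88.1, 62.6], [-87.2, 42.9], [-144.6, 43.1]]
w3.png
w4.png
wrist0.png
```

```bash
cat > ed.py <<'E'
from meas import *
from go import *
im,K,C=pickle.load(open('w_last.pkl','rb'))
def be(nm,a,b,z,w=6,n=40):
    p,q=proj(K,C,bed(*a,z)),proj(K,C,bed(*b,z));l=edge(im,p,q,w,n);d=l[1]*np.sign(l[1]@(q-p))
    A,B=[tobed(plane(K,C,l[0]+t*d,z/1000))[:2] for t in ((p-l[0])@d,(q-l[0])@d)]
    v=B-A;print(nm,p.round(0),q.round(0),A,B,'ang off',round(float(np.arctan2(v[1],v[0])-np.arctan2(b[1]-a[1],b[0]-a[0])),4))
if __name__=='__main__':
    be('front+',(-180,60),(-180,120),15);be('front-',(-180,-100),(-180,40),15)
    be('left',(-170,130),(-60,130),15,8);be('right',(-60,-130),(100,-130),15,8)
    be('bl front',(-145,-12),(-145,40),31);be('bl -y',(-140,-14),(-95,-14),31);be('bl +y',(-140,46),(-115,46),31);be('bl far',(-86,12),(-86,40),31)
    be('es top outer',(-108,60),(-88,60),27,4,20);be('es side',(-111,49),(-111,58),27,4,10);be('es far',(-86,49),(-86,58),27,4,10)
E
python3 ed.py
```

```text
front+ [234. 163.] [231. 100.] [-180.7   60. ] [-182.1  119.9] ang off 0.0234
front- [241. 300.] [235. 183.] [-178.3  -99.9] [-180.8   39.9] ang off 0.0179
left [241.  89.] [358.  88.] [-170.   126.6] [-59.9 129.4] ang off 0.0254
right [342. 322.] [475. 322.] [ -60.  -122.7] [ 101.  -137.8] ang off -0.0935
bl front [269. 235.] [268. 186.] [-144.3  -12. ] [-145.3   40. ] ang off 0.0192
bl -y [274. 237.] [318. 237.] [-140.1  -14.9] [-95.9 -22.5] ang off -0.1703
bl +y [274. 180.] [299. 180.] [-140.    47.3] [-115.    47.6] ang off 0.012
bl far [327. 213.] [329. 186.] [-88.3  12.5] [-84.5  39.7] ang off -0.1388
es top outer [306. 165.] [327. 165.] [-108.1   63.2] [-88.1  63. ] ang off -0.01
es side [303. 176.] [303. 167.] [-112.5   49.2] [-111.3   58. ] ang off -0.1355
es far [329. 176.] [329. 167.] [-87.8  49.3] [-87.   58.1] ang off -0.0907
```

```bash
sed -i 's/^Y=.*/Y=.31;O=np.array([.6108,-.0884])/' go.py
python3 - <<'E'
from go import *
print(rel(bed(-114.7,33,12),rot(-np.pi/2)))
E
```

```text
[17.0, 13.1, -164.3, -0.002, -0.001, 0.026]
```

Call:
{"op": "step_arm", "data": {"moves": [[0,8,6,-20,0,0,0.013],[0,17,13,-50,-0.002,-0.001,0.026],[0,17,13,-85,-0.002,-0.001,0.026],[0,17,13,-120,-0.002,-0.001,0.026],[0,17,13,-145,-0.002,-0.001,0.026],[0,17,13,-154,-0.002,-0.001,0.026],[0,17,13,-154,-0.002,-0.001,0.026],[0,17,13,-154,-0.002,-0.001,0.026]]}}

```text
clock: 16.7
position: [0.4934, -0.0924, 0.0247]
ee_rot: [0.589, 0.808, 0.002, 0.002]
ft_force: [0.1, 0.5, -0.7]
grip_width: 0.997
grasp_force: 0.0
```

Run:
```python
from go import *
o=manip.get_obs();print(o['clock'],tobed(o['position']),np.round(o['ft_force'],1),np.round(o['joint_pos'],2))
print(rel(bed(-114.7,33,12),rot(-np.pi/2)))
```

```text
16.7 [-113.    32.    24.7] [ 0.1  0.5 -0.7] [-0.44  0.33  0.6   2.02 -0.25  0.86  0.61]
[-1.9, 0.4, -12.7, -0.0, 0.005, 0.0]
```

Call:
{"op": "step_arm", "data": {"moves": [[0,-2,0,-6,0,0,0],[0,-2,0,-12,0,0,0],[0,-2,0,-12,0,0,0],[0.5,-2,0,-12,0,0,0],[0.5,-2,0,-12,0,0,0],[0.5,-2,0,-12,0,0,0],[0.5,-2,0,-12,0,0,0],[0.5,-2,0,-12,0,0,0]], "grip_force": 35}}

```text
clock: 17.5
position: [0.4903, -0.0923, 0.0114]
ee_rot: [0.59, 0.808, 0.001, 0.001]
ft_force: [-1.0, 0.8, 5.1]
grip_width: 0.691
grasp_force: 38.2
```

```bash
python3 blank.py
```

```text
17.5 [ 0.4903 -0.0923  0.0114] [-115.9   33.    11.4] [-0.43  0.35  0.59  2.03 -0.26  0.83  0.63] [-1.   0.8  5.1] 0.691 38.2
px [275.9 309.7] [  214   254   128   126 13435]
top rect bed [-115.3   16.3] [59.3 71.9] 1.2
corners [[-145.6999969482422, 51.599998474121094], [-144.1999969482422, -20.299999237060547], [-84.9000015258789, -19.0], [-86.5, 52.900001525878906]] foot expect px [290. 385.]
```

Call:
{"op": "step_arm", "data": {"moves": [[0.5,0,0,3,0,0,0],[0.5,0,0,5,0,0,0],[0.5,-10,-3,5,0,0,0],[0.5,-25,-8,5,0,0,0],[0.5,-43,-14,5,0,0,0],[0.5,-62,-20,5,0,0,0],[0.5,-76,-24,8,0,0,0],[0.5,-81,-26,15,0,0,0],[0.5,-81,-26,25,0,0,0],[0.5,-81,-26,25,0,0,0]]}}

```text
clock: 18.55
position: [0.4106, -0.1182, 0.0376]
ee_rot: [0.589, 0.808, 0.002, 0.002]
ft_force: [0.0, -0.5, -1.5]
grip_width: 0.69
grasp_force: 38.2
```

Call:
{"op": "step_arm", "data": {"moves": [[0.5,0,0,0,0,0,0.15],[0.5,0,0,0,0,0,0.29],[0.5,0,0,0,0,0,0.44],[0.5,0,0,0,0,0,0.59],[0.5,0,0,0,0,0,0.74],[0.5,0,0,0,0,0,0.89],[0.5,0,0,0,0,0,1.04],[0.5,0,0,0,0,0,1.19],[0.5,0,0,0,0,0,1.33],[0.5,0,0,0,0,0,1.47]]}}

```text
clock: 19.55
position: [0.4098, -0.118, 0.0361]
ee_rot: [-0.108, 0.994, 0.001, 0.0]
ft_force: [0.2, -0.6, -2.2]
grip_width: 0.694
grasp_force: 38.1
```

Run:
```python
from go import *
o=manip.get_obs();print(o['clock'],tobed(o['position']),np.round(o['ft_force'],1),np.round(o['joint_pos'],2),o['grip_width'],o['grasp_force'])
print(rel(o['position'],rot(0)))
```

```text
19.55 [-200.4   33.1   36.1] [ 0.2 -0.6 -2.2] [-0.32  0.12  0.52  2.19 -0.09  0.84  2.04] 0.6938833166888906 38.095956444740295
[0.0, 0.0, 0.0, -0.002, 0.0, 0.094]
```

Call:
{"op": "step_arm", "data": {"moves": [[0.5,2,-8,0,-0.001,0,0.05],[0.5,5,-16,0,-0.002,0,0.094],[0.5,5,-16,-6,-0.002,0,0.094],[0.5,5,-16,-12,-0.002,0,0.094],[0.5,5,-16,-12,-0.002,0,0.094]]}}

```text
clock: 20.05
position: [0.4133, -0.1337, 0.0229]
ee_rot: [-0.151, 0.989, 0.0, -0.001]
ft_force: [-1.0, 0.8, -1.0]
grip_width: 0.694
grasp_force: 38.1
```

```bash
python3 blank.py
python3 - <<'E'
from ed import *
be('es -x side',(-111,51),(-111,61),27,4,10);be('es outer',(-109,63),(-88,63),27,5,20);be('es inner',(-109,49),(-88,49),27,4,20);be('es far',(-87,51),(-87,61),27,4,10)
be('bs front',(-83,-4),(-83,14),27,4,20);be('bs far',(-69,-4),(-69,14),27,4,20)
be('left',(-170,130),(-60,130),15,8);be('right',(-60,-130),(60,-130),15,8)
print(proj(K,C,bed(-112,19,15)))
E
```

```text
20.05 [ 0.4133 -0.1337  0.0229] [-201.9   17.1   22.9] [-0.28  0.17  0.52  2.18 -0.12  0.82  2.19] [-1.   0.8 -1. ] 0.694 38.1
px [277.3 308.3] [  214   253   128   115 13072]
top rect bed [-179.5   17.8] [70.  64.5] 0.6
corners [[-214.8000030517578, 49.70000076293945], [-214.10000610351562, -14.800000190734863], [-144.10000610351562, -14.100000381469727], [-144.8000030517578, 50.400001525878906]] foot expect px [245. 453.]
es -x side [333. 405.] [349. 405.] [-109.1   51.3] [-111.1   61. ] ang off 0.2033
es outer [352. 408.] [350. 433.] [-108.9   62.5] [-89.   66.8] ang off 0.2128
es inner [329. 408.] [328. 433.] [-107.7   46.5] [-89.9  52.5] ang off 0.3251
es far [331. 434.] [347. 434.] [-90.4  50.8] [-90.4  60.8] ang off 0.0
bs front [244. 439.] [273. 439.] [-86.5  -3.9] [-86.5  14. ] ang off 0.0
bs far [245. 455.] [273. 455.] [-72.6  -3.9] [-72.6  14. ] ang off 0.0
left [468. 309.] [439. 444.] [-170.4  127. ] [-59.  136.3] ang off 0.0833
right [ 68. 446.] [ 99. 552.] [ -62.2 -124.2] [  57.  -123.2] ang off 0.0084
[280.16872224 387.24302704]
```

Call:
{"op": "step_arm", "data": {"moves": [[0.5,12,4,-2,0,0,0],[0.5,25,7,-4,0,0,0],[0.5,38,11,-6,0,0,0],[0.5,50,15,-7,0,0,0],[0.5,60,18,-8,0,0,0],[0.5,66,20,-9,0,0,0],[0.5,66,20,-9,0,0,0]]}}

```text
clock: 20.8
position: [0.4801, -0.1142, 0.0146]
ee_rot: [-0.151, 0.989, 0.0, -0.001]
ft_force: [1.2, 0.3, -2.3]
grip_width: 0.688
grasp_force: 38.3
```

```bash
python3 blank.py
python3 - <<'E'
from ed import *
be('es outer',(-109,63),(-88,63),27,5,20);be('es inner',(-109,49),(-88,49),27,4,20);be('es -x side',(-111,51),(-111,61),27,4,10);be('es far',(-87,51),(-87,61),27,4,10)
be('bs far',(-69,-4),(-69,14),27,4,20)
be('bl far',(-86,10),(-86,40),32,4,20);be('bl +y',(-115,46),(-95,46),32,4,20)
E
```

```text
20.8 [ 0.4801 -0.1142  0.0146] [-132.4   15.3   14.6] [-0.29  0.32  0.49  2.04 -0.2   0.83  2.18] [ 1.2  0.3 -2.3] 0.688 38.3
px [281.1 303.7] [  214   253   128   114 12006]
top rect bed [-116.2   16.1] [65.6 60.6] 0.5
corners [[-149.3000030517578, 46.099998474121094], [-148.6999969482422, -14.5], [-83.0999984741211, -13.899999618530273], [-83.69999694824219, 46.70000076293945]] foot expect px [241. 358.]
es outer [369. 320.] [366. 353.] [-108.4   64.8] [-88.5  61.6] ang off -0.1594
es inner [342. 320.] [339. 354.] [-109.1   47.5] [-88.1  47.7] ang off 0.0095
es -x side [346. 317.] [365. 317.] [-113.2   51.7] [-108.6   60.2] ang off -0.496
es far [343. 355.] [362. 355.] [-86.6  51. ] [-86.8  61. ] ang off 0.02
bs far [242. 382.] [274. 382.] [-67.   -3.9] [-69.5  14. ] ang off 0.1388
bl far [266. 364.] [324. 364.] [-87.6  10. ] [-88.1  39.9] ang off 0.0167
bl +y [338. 317.] [336. 350.] [-115.2   45.1] [-95.4  43.8] ang off -0.0656
```

Call:
{"op": "step_arm", "data": {"moves": [[0.5,0,0,-1.5,0,0,0],[0.5,0,0,-2.5,0,0,0],[0.5,0,0,-2.5,0,0,0]]}}

```text
clock: 21.15
position: [0.4798, -0.1143, 0.0125]
ee_rot: [-0.151, 0.989, 0.0, -0.0]
ft_force: [-0.8, 0.6, -1.5]
grip_width: 0.692
grasp_force: 38.3
```

Call:
{"op": "step_arm", "data": {"moves": [[0.5,1,0.3,0,0,0,0],[0.5,2,0.6,0,0,0,0],[0.5,2,0.6,0,0,0,0]]}}

```text
clock: 21.45
position: [0.4809, -0.114, 0.0122]
ee_rot: [-0.151, 0.989, 0.0, -0.001]
ft_force: [-5.0, -1.6, -0.1]
grip_width: 0.697
grasp_force: 38.6
```

Call:
{"op": "step_arm", "data": {"moves": [[0.5,1,0.3,0,0,0,0],[0.5,2,0.6,0,0,0,0],[0.5,2,0.6,0,0,0,0]]}}

```text
clock: 21.75
position: [0.481, -0.1139, 0.0117]
ee_rot: [-0.15, 0.989, 0.001, -0.003]
ft_force: [-11.9, -2.7, 2.8]
grip_width: 0.695
grasp_force: 38.9
```

```bash
python3 -c "
from go import *
o=manip.get_obs();f=np.array(o['ft_force']);print(o['clock'],tobed(o['position']),'f along',f@u,f@w,f[2],R.from_quat(o['ee_rot']).as_rotvec()-rot(0).as_rotvec())"
```

```text
21.75 [-131.4   15.3   11.7] f along -12.113891446122011 1.052389416452975 2.7533927790288653 [-0.01413863  0.00372698 -0.00175866]
```

Call:
{"op": "step_arm", "data": {"moves": [[0.5,-1.9,-0.6,0,0,0,0],[0.5,-2.5,1.3,0,0,0,0],[0.5,-2.8,2.2,0,0,0,0],[0.5,-2.8,2.2,0,0,0,0]]}}

```text
clock: 22.15
position: [0.4806, -0.1129, 0.0124]
ee_rot: [-0.15, 0.989, -0.001, -0.0]
ft_force: [-1.4, -9.2, -4.1]
grip_width: 0.691
grasp_force: 38.5
```

Call:
{"op": "step_arm", "data": {"moves": [[0.5,-0.3,1,0,0,0,0],[0.5,-0.5,1.5,0,0,0,0],[0.5,-0.5,1.5,0,0,0,0]]}}

```text
clock: 22.45
position: [0.4806, -0.1127, 0.0125]
ee_rot: [-0.149, 0.989, -0.002, 0.0]
ft_force: [-0.1, -13.8, -5.4]
grip_width: 0.694
grasp_force: 38.9
```

Call:
{"op": "step_arm", "data": {"moves": [[0.5,-0.3,1,0,0,0,0],[0.5,-0.5,1.5,0,0,0,0],[0.5,-0.5,1.5,0,0,0,0]]}}

```text
clock: 22.75
position: [0.4806, -0.1127, 0.0127]
ee_rot: [-0.149, 0.989, -0.003, 0.001]
ft_force: [2.1, -18.5, -8.9]
grip_width: 0.69
grasp_force: 39.5
```

```bash
python3 -c "
from go import *
o=manip.get_obs();f=np.array(o['ft_force']);print(o['clock'],tobed(o['position']),'f along',f@u,f@w,f[2],R.from_quat(o['ee_rot']).as_rotvec()-rot(0).as_rotvec(),o['torque'])"
```

```text
22.75 [-131.4   16.6   12.7] f along -3.621942833373554 -18.29285009638304 -8.896663902850065 [-0.95222571  6.20921798 -0.00864227] [-4.24781199 -0.22711864 -0.58024008]
```

Call:
{"op": "step_arm", "data": {"moves": [[0.5,0.6,-1.9,-0.5,0,0,0],[0.5,0.8,-2.4,-1,0,0,0],[0.5,0.8,-2.4,-1,0,0,0],[0.2,0.8,-2.4,-1,0,0,0],[0.1,0.8,-2.4,-1,0,0,0],[0.1,0.8,-2.4,-1,0,0,0],[0.1,0.8,-2.4,-1,0,0,0]]}}

```text
clock: 23.45
position: [0.4814, -0.1098, 0.0116]
ee_rot: [-0.151, 0.988, 0.0, 0.0]
ft_force: [0.4, 1.0, 0.3]
grip_width: 0.897
grasp_force: 0.0
```

Call:
{"op": "step_arm", "data": {"moves": [[0.1,0,0,10,0,0,0],[0.1,0,0,25,0,0,0],[0,-10,-3,45,0,0,0],[0,-25,-8,70,0,0,0],[0,-35,-12,95,0,0,0],[0,-35,-12,110,0,0,0],[0,-35,-12,110,0,0,0]]}}

```text
clock: 24.15
position: [0.4473, -0.1225, 0.1242]
ee_rot: [-0.151, 0.989, 0.0, 0.002]
ft_force: [0.7, -0.0, 0.0]
grip_width: 0.998
grasp_force: 0.0
```

```bash
python3 blank.py
python3 - <<'E'
from ed import *
be('bl front',(-146,-10),(-146,44),31,5);be('bl +y',(-142,46.5),(-118,46.5),31,5);be('bl -y',(-142,-13),(-95,-13),31,4);be('bl far',(-86,16),(-86,42),31,4)
be('es inner',(-109,48),(-88,48),27,4,20);be('es outer',(-109,62),(-88,62),27,4,20)
im2=im[130:340,150:430];cv2.imwrite('pics/final_c.png',cv2.resize(cv2.convertScaleAbs(im2,alpha=1.3),(784,588),interpolation=3))
E
```

```text
24.15 [ 0.4473 -0.1225  0.1242] [-166.1   17.4  124.2] [-0.34  0.06  0.53  2.03 -0.04  1.06  2.08] [ 0.7 -0.   0. ] 0.998 0.0
px [276.8 268.8] [ 243  238   68   62 4043]
top rect bed [-114.3   17.3] [59.2 60.2] 89.7
corners [[-144.60000610351562, -12.199999809265137], [-84.4000015258789, -12.5], [-84.0, 46.70000076293945], [-144.3000030517578, 47.0]] foot expect px [256. 288.]
dark [278. 236.] 356 [-144.4   18.2   27. ] [[-146.7, -11.0], [-146.4, 46.9], [-140.8, 47.0], [-141.1, -11.2]]
dark [317. 278.] 306 [-103.2   53.5   27. ] [[-116.6, 46.8], [-116.5, 60.2], [-87.7, 61.4], [-87.8, 47.6]]
dark [255. 277.] 92 [-104.4   -2.4   27. ] [[-107.9, -9.9], [-107.8, 5.5], [-95.4, 5.3], [-95.5, -10.3]]
dark [268. 304.] 116 [-76.    8.9  27. ] [[-84.9, 2.3], [-84.8, 15.2], [-68.5, 15.1], [-68.5, 1.9]]
bl front [245. 237.] [308. 236.] [-148.9   -9.9] [-148.5   43.9] ang off -0.0074
bl +y [311. 241.] [310. 266.] [-141.8   47.4] [-118.7   43.6] ang off -0.163
bl -y [241. 241.] [244. 289.] [-142.   -12.4] [-95.  -12.9] ang off -0.0106
bl far [276. 297.] [304. 297.] [-83.4  16.1] [-84.8  42.1] ang off 0.0538
es inner [311. 273.] [310. 293.] [-109.2   45. ] [-88.3  44.3] ang off -0.0335
es outer [327. 272.] [326. 293.] [-109.    60.3] [-88.   60.8] ang off 0.0238
```

View pics/final_c.png

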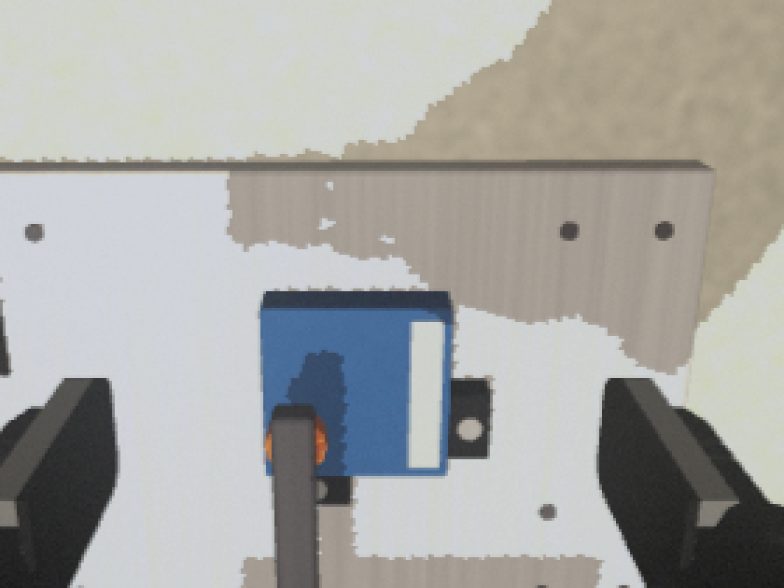

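The last picture shows the blank seated, stripe side against the end stop (470,420), far edge against the back stop (335,490), and the raised foot over it at (297,440). Next I'll lower the lever, and first check the route back to the knob in the model.

Run:
```python
from go import *
import go
from sim2 import *
o=manip.get_obs();q=np.array(o['joint_pos'])
X0=np.array([.466,-.116,.300]);r=lambda t,ti=0:rot(t,ti).as_matrix()
# TCP where the knob was released: (.610,-.1023,.153); use the same orientation
M=R.from_quat([.9325,.136,.3315,-.048]).as_matrix();z=M[:,2];TU=np.array([.6105,-.1022,.1545])
TD=TU+(bed(50-75*np.cos(.45),-12,130-75*np.sin(.45))-bed(50-75*np.cos(.45),-12,130+75*np.sin(.45)))
def st(nm,X,M):
    global q
    a=track(q,np.array(X),M);q=a[0];print(nm,q.round(2),*[round(float(k),3) for k in a[1:]])
st('lift',X0,r(0));st('t1',X0,r(-1.57));st('t2',X0,r(-3.1))
st('pre',TU-.08*z,M);st('gr',TU,M);st('mid',TU+[-.006,-.002,-.0325],M);st('dn',TD,M)
print(rel(X0,rot(0)),z.round(3),TD)
```

```text
lift [-0.37 -0.05  0.51  1.75  0.02  1.44  2.02] 0.0 0.0 0.413 4.0
t1 [-0.32 -0.06  0.46  1.75  0.02  1.44  0.45] 0.0 0.0 0.444 11.0
t2 [-0.28 -0.05  0.42  1.75  0.02  1.44 -1.09] 0.0 0.0 0.445 11.0
pre [-0.33 -0.17  0.63  2.17 -0.51  0.59 -0.61] 0.0 0.0 0.252 5.0
gr [-0.4   0.07  0.71  2.14 -0.89  0.52 -0.29] 0.0 0.0 0.255 2.0
mid [-0.37  0.13  0.69  2.17 -1.07  0.5  -0.11] 0.0 0.0 0.201 1.0
dn [-0.32  0.22  0.65  2.17 -1.26  0.5   0.07] 0.0 0.0 0.009 1.0
[19.3, 6.2, 177.3, -0.001, 0.003, 0.007] [ 0.605  0.18  -0.776] [ 0.6105     -0.1022      0.08925517]
```

Call:
{"op": "step_arm", "data": {"moves": [[0.3,5,2,45,0,0,-0.1],[0.3,10,4,90,0,0,-0.2],[0.3,15,5,135,0,0,-0.32],[0.3,19,6,177,0,0,-0.46],[0.3,19,6,177,0,0,-0.61],[0.3,19,6,177,0,0,-0.76],[0.3,19,6,177,0,0,-0.91],[0.3,19,6,177,0,0,-1.06],[0.3,19,6,177,0,0,-1.21],[0.3,19,6,177,0,0,-1.36]]}}

```text
clock: 25.2
position: [0.4649, -0.116, 0.2975]
ee_rot: [0.507, 0.862, -0.0, -0.001]
ft_force: [-0.6, -0.3, 0.8]
grip_width: 0.703
grasp_force: 0.0
```

Call:
{"op": "step_arm", "data": {"moves": [[0.3,0,0,0,0,0,-0.15],[0.3,0,0,0,0,0,-0.3],[0.3,0,0,0,0,0,-0.45],[0.3,0,0,0,0,0,-0.6],[0.3,0,0,0,0,0,-0.75],[0.3,0,0,0,0,0,-0.9],[0.3,0,0,0,0,0,-1.05],[0.3,0,0,0,0,0,-1.2],[0.3,0,0,0,0,0,-1.35],[0.3,0,0,0,0,0,-1.5]]}}

```text
clock: 26.2
position: [0.4649, -0.116, 0.2975]
ee_rot: [0.958, 0.285, -0.001, -0.0]
ft_force: [-0.3, 0.4, -0.3]
grip_width: 0.703
grasp_force: 0.0
```

Run:
```python
from go import *
o=manip.get_obs();print(o['clock'],np.round(o['position'],4),np.round(o['joint_pos'],2))
r=R.from_quat([.9325,.136,.3315,-.048]);z=r.as_matrix()[:,2];TU=np.array([.6105,-.1022,.1545]);print(rel(TU-.08*z,r),(80*z).round(1))
```

```text
26.2 [ 0.4649 -0.116   0.2975] [-0.31 -0.05  0.45  1.74  0.02  1.44 -0.86]
[97.2, -0.5, -80.9, 0.288, -0.624, -0.278] [ 48.4  14.4 -62.1]
```

Call:
{"op": "step_arm", "data": {"moves": [[0.3,10,0,-5,0.05,-0.1,-0.04],[0.3,25,0,-15,0.1,-0.21,-0.09],[0.3,40,0,-28,0.15,-0.32,-0.14],[0.3,55,0,-43,0.2,-0.43,-0.19],[0.3,72,0,-58,0.25,-0.54,-0.24],[0.3,90,0,-73,0.288,-0.624,-0.278],[0.3,97,0,-81,0.288,-0.624,-0.278],[0.3,97,0,-81,0.288,-0.624,-0.278]]}}

```text
clock: 27.0
position: [0.5612, -0.1157, 0.215]
ee_rot: [0.932, 0.139, 0.331, -0.047]
ft_force: [0.5, 0.2, -0.3]
grip_width: 0.7
grasp_force: 0.0
```

Run:
```python
from go import *
o=manip.get_obs();print(o['clock'],np.round(o['position'],4),np.round(o['joint_pos'],2),np.round(o['ft_force'],1))
r=R.from_quat([.9325,.136,.3315,-.048]);z=r.as_matrix()[:,2];TU=np.array([.6105,-.1022,.1545]);print(rel(TU,r))
im,K,C=cam('wrist')
m=cv2.inRange(cv2.cvtColor(im,cv2.COLOR_BGR2HSV),(0,150,40),(8,255,255));kk,l,s,c=cv2.connectedComponentsWithStats(m);i=1+np.argmax(s[1:,4]);print(c[i],s[i],'expect',proj(K,C,TU-.0175*z))
```

```text
27.0 [ 0.5612 -0.1157  0.215 ] [-0.35 -0.17  0.66  2.17 -0.49  0.59 -0.61] [ 0.5  0.2 -0.3]
[49.3, 13.5, -60.5, 0.004, -0.001, -0.004]
[277.95652174 234.00465839] [263 223  32  24 644] expect [279.5513238  225.50946415]
```

Call:
{"op": "step_arm", "data": {"moves": [[0.3,12,3,-15,0,0,0],[0.3,25,7,-30,0,0,0],[0.3,37,10,-45,0,0,0],[0.3,49,13.5,-60,0,0,0],[0.3,49,13.5,-60,0,0,0],[0.8,49,13.5,-60,0,0,0],[0.8,49,13.5,-60,0,0,0],[0.8,49,13.5,-60,0,0,0],[0.8,49,13.5,-60,0,0,0],[0.8,49,13.5,-60,0,0,0]], "grip_force": 20}}

```text
clock: 28.05
position: [0.6105, -0.1026, 0.1583]
ee_rot: [0.932, 0.138, 0.333, -0.048]
ft_force: [-5.7, 0.3, 3.9]
grip_width: 0.276
grasp_force: 22.2
```

Call:
{"op": "step_arm", "data": {"moves": [[0.8,-2,-0.6,-5,0,0,0],[0.8,-4,-1.2,-10,0,0,0],[0.8,-5,-1.5,-15,0,0,0],[0.8,-6,-1.8,-20,0,0,0],[0.8,-6.8,-2,-25,-0.004,0.012,0],[0.8,-7,-2.2,-30,-0.008,0.025,0],[0.8,-7,-2.1,-35,-0.012,0.038,0],[0.8,-6.6,-2,-40,-0.016,0.05,0],[0.8,-6,-1.8,-45,-0.02,0.063,0],[0.8,-6,-1.8,-45,-0.02,0.063,0]]}}

```text
clock: 29.05
position: [0.6047, -0.1044, 0.1118]
ee_rot: [0.942, 0.141, 0.301, -0.042]
ft_force: [-3.0, 0.9, -0.7]
grip_width: 0.274
grasp_force: 22.4
```

Run:
```python
from go import *
o=manip.get_obs();print(o['clock'],np.round(o['position'],4),np.round(o['joint_pos'],2),np.round(o['ft_force'],1),o['grip_width'],o['grasp_force'])
```

```text
29.05 [ 0.6047 -0.1044  0.1118] [-0.43  0.16  0.75  2.15 -0.96  0.53 -0.23] [-3.   0.9 -0.7] 0.2743836698601969 22.383594810962677
```

Call:
{"op": "step_arm", "data": {"moves": [[0.8,1,0.3,-4,-0.003,0.01,0],[0.8,2.2,0.6,-8,-0.006,0.02,0],[0.8,3.6,1,-12,-0.006,0.02,0],[0.8,5.2,1.5,-16,-0.006,0.02,0],[0.8,6,1.8,-18,-0.006,0.02,0],[0.8,6,1.8,-18,-0.006,0.02,0]]}}

```text
clock: 29.65
position: [0.6107, -0.1026, 0.0942]
ee_rot: [0.945, 0.141, 0.291, -0.041]
ft_force: [-3.8, 1.7, -0.6]
grip_width: 0.274
grasp_force: 21.7
```

Call:
{"op": "step_arm", "data": {"moves": [[0.8,1,0.3,-2,0,0,0],[0.8,1,0.3,-2,0,0,0]]}}

```text
clock: 29.85
position: [0.6118, -0.1023, 0.0931]
ee_rot: [0.945, 0.141, 0.292, -0.041]
ft_force: [-13.2, 2.3, 13.0]
grip_width: 0.274
grasp_force: 23.7
```

Call:
{"op": "step_arm", "data": {"moves": [[0.8,1,0.3,-2,0,0,0],[0.8,1,0.3,-2,0,0,0]]}}

```text
clock: 30.05
position: [0.6131, -0.102, 0.0916]
ee_rot: [0.945, 0.141, 0.292, -0.041]
ft_force: [-15.4, 2.4, 16.3]
grip_width: 0.274
grasp_force: 24.8
```

Call:
{"op": "step_arm", "data": {"moves": [[0.8,-1,-0.3,1,0,0,0],[0.3,-1,-0.3,1,0,0,0],[0,-1,-0.3,1,0,0,0],[0,-1,-0.3,1,0,0,0],[0,-1,-0.3,1,0,0,0],[0,-13,-4,16,0,0,0],[0,-25,-8,31,0,0,0],[0,-37,-11,46,0,0,0],[0,-49,-15,61,0,0,0],[0,-49,-15,61,0,0,0]]}}

```text
clock: 31.05
position: [0.5641, -0.1182, 0.1535]
ee_rot: [0.945, 0.14, 0.293, -0.04]
ft_force: [0.7, 0.2, 0.3]
grip_width: 1.0
grasp_force: 0.0
```

```bash
cat > chk.py <<'E'
from go import *
o=manip.get_obs();print(o['clock'],np.round(o['position'],4),np.round(o['joint_pos'],2),np.round(o['ft_force'],1))
def red(im,near=None):
    m=cv2.inRange(cv2.cvtColor(im,cv2.COLOR_BGR2HSV),(0,150,40),(8,255,255));k,l,s,c=cv2.connectedComponentsWithStats(m)
    j=[i for i in range(1,k) if s[i,4]>15];i=min(j,key=lambda i:np.linalg.norm(c[i]-near)) if near is not None else max(j,key=lambda i:s[i,4])
    return c[i]
im,K,C=cam('wrist');p=red(im);print('knob px',p)
for lv in (0,.05,.1,.2): print(lv,proj(K,C,bed(50-75*np.cos(lv-.45),-12,130+75*np.sin(lv-.45))).round(1))
print('rel up',rel([.466,-.116,.300],rot(np.pi)))
E
python3 chk.py
```

```text
31.05 [ 0.5641 -0.1182  0.1535] [-0.5  -0.04  0.82  2.18 -0.59  0.56 -0.51] [0.7 0.2 0.3]
knob px [273.29402516 230.52201258]
0 [273.8 227.9]
0.05 [273.8 228.8]
0.1 [273.8 229.5]
0.2 [273.8 230.2]
rel up [-98.4, 1.3, 147.4, -0.173, 0.575, 0.014]
```

Call:
{"op": "step_arm", "data": {"moves": [[0,-20,0,20,-0.02,0.08,0],[0,-40,0,45,-0.05,0.18,0],[0,-60,0,75,-0.09,0.3,0],[0,-80,1,110,-0.13,0.42,0.01],[0,-98,1,147,-0.16,0.54,0.014],[0,-98,1,147,-0.173,0.575,0.014],[0,-98,1,147,-0.173,0.575,0.014]]}}

```text
clock: 31.8
position: [0.4674, -0.1143, 0.2978]
ee_rot: [0.988, 0.156, -0.002, -0.0]
ft_force: [0.1, -0.3, -0.0]
grip_width: 1.007
grasp_force: 0.0
```

```bash
cat > chk2.py <<'E'
from chk import *
for n,nr in (('scene',(308,275)),('top',(332,212))):
    im,K,C=cam(n);print(n,'knob',red(im,np.array(nr)).round(1))
    k0=np.array([308.,275.7]) if n=='scene' else np.array([332.1,211.8])
    b=lambda lv:proj(K,C,bed(50-75*np.cos(lv-.45),-12,130+75*np.sin(lv-.45)))
    print(' model px shift rel lever 0:',{lv:(b(lv)-b(0)).round(1).tolist() for lv in (.05,.1,.2,.9)},b(0).round(1))
E
python3 chk2.py; python3 blank.py
```

```text
31.8 [ 0.4674 -0.1143  0.2978] [-0.48 -0.05  0.61  1.74  0.03  1.44 -1.13] [ 0.1 -0.3 -0. ]
knob px [308.68674699  67.95783133]
0 [308.1  67.2]
0.05 [308.4  68.4]
0.1 [308.6  69.3]
0.2 [309.3  70.6]
rel up [-0.6, -1.0, 2.9, -0.0, -0.004, -0.002]
scene knob [308.5 277.3]
 model px shift rel lever 0: {0.05: [-0.3, -0.4], 0.1: [-0.6, -0.9], 0.2: [-1.0, -2.2], 0.9: [2.8, -19.0]} [309.2 276.3]
top knob [331.2 211.7]
 model px shift rel lever 0: {0.05: [0.4, 0.3], 0.1: [0.9, 0.6], 0.2: [1.6, 0.9], 0.9: [3.4, -5.6]} [330.6 210.2]
31.95 [ 0.4656 -0.1159  0.297 ] [-146.6   18.1  297. ] [-0.48 -0.05  0.61  1.75  0.03  1.44 -1.13] [ 0.  -0.9 -0.5] 0.999 0.0
px [278.6 149.4] [ 257  128   44   45 1912]
top rect bed [-112.4   17.1] [58.3 58.5] 90.0
corners [[-141.6999969482422, -12.100000381469727], [-83.19999694824219, -12.100000381469727], [-83.19999694824219, 46.20000076293945], [-141.6999969482422, 46.20000076293945]] foot expect px [292. 150.]
dark [293.  62.] 448 [-4.  -0.8 27. ] [[24.0, 4.6], [24.0, -7.7], [-37.4, -9.1], [-37.4, 3.8]]
dark [285. 122.] 87 [-75.6   9.1  27. ] [[-68.1, 13.9], [-68.1, 3.4], [-85.9, 3.1], [-85.9, 13.8]]
dark [251. 139.] 119 [-97.9  53.9  27. ] [[-87.3, 59.3], [-87.2, 46.0], [-110.9, 46.4], [-111.0, 60.0]]
```

```bash
python3 -c "
from workcell import manip
print(manip.hand_in())"
```

```text
the job is handed in; nothing more can be done
None
```

The job is handed in at about 32 s, though the result came back without a verdict: the blank is turned with its stripe against the end stop and seated on both stops, and the lever is back down to its stop with the foot on the blank.

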